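# Uncap the lacquer spray can and hold it aimed at the ring

### The job

Get the small spray can ready to lacquer the ring in the bench vise: lift the loose cap off the can, stand it open side down in the shallow round cap rest and let go of it, then draw the can up out of its wooden holder. Lean the can about half over so that its nozzle points down at the ring from about 12 cm away, and finish while holding it still there in mid-air, without spraying. Do not touch the ring or the vise, and leave the other things on the bench where they are.

Things in the scene. Friction and masses are not known exactly. Their poses are not given: they have to be found in the camera images.
- cap_center (a point): centre of the loose grey plastic cap: an upside-down cup, 44 mm outer diameter, 45 mm tall, wall 2.5 mm, closed top, 20 g. Point on its axis, half-way up; z up through the closed top. At the start it sits loosely on the can's shoulder over the spray head (no thread or snap, 2.5 mm play). Best gripped 10 mm above this point, so that fingertips clear the rim of the rest
- can_center (a point): centre of the aluminium spray can's cylindrical body, 44 mm diameter, 95 mm tall, about 160 g: on its axis, 47.5 mm above its bottom. z is its axis, up to the spray head; x is where the nozzle points (a dark label patch is on that side). It stands in the holder, its body free from 37 to 95 mm above its bottom; a good grip is 22 mm above this point
- can: the same can: origin at the centre of its bottom (8 mm above the bench at the start), same axes. Above its shoulder are a low collar and a white spray head of 17 mm diameter, whose top is 115 mm above the bottom
- cap: the same cap: origin at the centre of its open rim, same axes
- nozzle (a point): mouth of the nozzle stub (8 mm diameter, black) on the side of the spray head: 16 mm along x from the can's axis and 108 mm above the can's bottom; same axes as the can: it sprays along +x. Hidden under the cap at the start
- holder_mouth (a point): centre of the mouth of the can's holder, a fixed upright wooden tube 45 mm tall, 68 mm outer and 50 mm inner diameter, inner floor 8 mm above the bench; the point is 45 mm above the bench. z is up. Holder and cap rest may swap sides
- rest_floor (a point): centre of the inner floor of the cap rest, a fixed shallow wooden dish: outer diameter 76 mm, pocket about 56 mm in diameter, inner floor 4 mm and rim 14 mm above the bench; z is up
- ring (a point): centre of the plain metal ring (25 mm outer diameter, standing on edge) held in the jaws of the vise, 108 mm above the bench
- vise: small bench ball vise fixed to the bench with the ring in its brass jaws on top: origin at the centre of its underside, base 90 mm diameter, ball and jaws 52 mm wide at most, top of the ring 123 mm above the bench; does not move
- amber_bottle: bystander, leave alone: brown glass bottle with black cap, 50 mm dia, 85 mm tall; origin at its underside
- jar: bystander, leave alone: white jar with grey lid, 52 mm dia, 55 mm tall; origin at its underside
- wheel: bystander, leave alone: cork polishing wheel, 48 mm dia, 12 mm thick, with brass hub, lying flat; origin at its underside
- caliper: bystander, leave alone: steel caliper, 150 mm long, lying flat; origin at its underside
- driver: bystander, leave alone: screwdriver, 150 mm long, lying; origin at its underside
- weight: bystander, leave alone: short brass cylinder, 36 mm dia, 22 mm tall; origin at its underside
- brush: bystander, leave alone: wooden brush, 170 mm long, lying; origin at its underside
Things that resemble listed ones, but are neither listed nor needed, are in the scene too. What is shaped like the cap but yellow is not meant.

How it is judged:
By the outcome, as a careful person would: the job done as asked, in the order asked, and still so for the second after the job is handed in, while the arm keeps its last pose, push and grip.
It also fails if it takes over 64 s, if anything falls off the work surface, if the arm or the gripper's body presses on something with over 40 N, if the wrist force passes 120 N, or if a joint passes its speed limit or range.

### The arm

A 6-joint arm with a two-finger parallel gripper is mounted at the origin on the work surface. World frame = base frame: x ahead of the robot, y to its left, z up, the work surface at z = 0. Lengths are in m, angles in rad, forces in N, time in s.
With the tool pointing down it reaches from about 0.3 to 0.775 m from the base axis. Payload 14.6 kg.
Tool frame: the origin (TCP) lies between the finger pads; the fingertips stand 25 mm ahead of it and the grasp point (between the pads) lies 6 mm ahead of it; z points along the fingers, y is the direction in which the jaws open and shut (so a half turn about z gives the same grasp; the last joint's range is limited). The gripper opens to 94 mm and grips with 3 to 60 N. Pads are 16 mm wide; open, the fingers measure 119 mm over their backs; the gripper's body (75 mm by 177 mm) begins 78 mm behind the grasp point.
Start: joints at [1.074, 0.3, 1.521, -0, 1.321, -0.067], TCP at [0.229, 0.5, 0.197] pointing down, gripper open.
Joint ranges: [-3.03, 3.03], [-0.79, 2.21], [0.23, 2.52], [-1.04, 4.18], [0, 3.07], [-2.55, 2.55]. Speed limits (rad/s): [2.22, 2.22, 2.57, 3.14, 3.14, 3.14].

### API

Orientations are given as [roll, pitch, yaw] about the fixed x, y, z axes, in that order (R = Rz(yaw) Ry(pitch) Rx(roll)).
In Python, from station import arm, grab_frame gives the robot as it stands.
- The arm moves only by the tool play_rows, never from a script. Its argument "moves" is a list of rows, each a list of 3 entries, a list of its own where there are three numbers: the shift along the tool's x, y, z scaled (see below), then the turn about the tool's z scaled (see below), then the closure, from -1 (fully open) to 1 (shut). A call has 1 to 8 rows; each row shifts and turns the pose as measured when the row begins, along the tool's axes as they then stand; what a row does not reach is not made up. The controller multiplies each number of a shift by 0.025 m and each number of a turn by 6 degrees. A row lasts 1/10 s, in which the tool goes at most 50 mm and 8.59 degrees, less where a joint would pass 70% of its speed; a pose out of reach is approached as far as the arm can. A call with a number of a shift or a turn outside -1 to 1 is refused whole. A call with a gripper value outside its range is refused whole. The fingers move at their own pace and stop on an object; "newtons" is the grip in N (left out, the last holds). Time passes only in rows, so rows that do not move let the fingers close. It gives the time, the measured TCP pose, the force and the opening at its end, in the units of the state.
- arm.read_state(): the state, without advancing time (a new reading comes with each control period).
- grab_frame(name): name is "side" or "top" or "wrist"; returns a dict with "pixels" (480x640x3 uint8, red, green, blue), "z_map" (480x640 float32, m along the optical axis (not along the pixel's ray), 0 where there is no reading), "fx", "fy", "cx", "cy" (pixels), "pose" (4x4, takes a point from camera to world coordinates). Camera axes: x right, y down, z forward; pixel columns grow to the right and rows downward; lengths in m; the calibration is good to about 2 mm. A picture is of the moment at which its call begins.
- arm.sign_off(): hands the job in, once; it reports no verdict.
The state is a dict: "clock": time; "joints": joint angles; "joint_vel": joint speeds; "effort": joint torques, N m; "position": TCP position; "tool_rot": TCP orientation; "contact_force": force on the tool from outside, world axes, zero at the start; "torque": the same for the moment, N m; "width": opening from 0.0 (shut) to 1.0 (fully open).
Only numpy, scipy, OpenCV 4.12 (cv2) and the standard library are available. Lean on these libraries where they do the work, as an engineer would, in place of code of your own. Each camera call takes 0.05 s, during which the arm holds its last target.

## Working session

There is one attempt and no reset: what is moved stays moved. The work goes in short steps, Python scripts to look and compute and a tool call to move; the robot and the scene stay as the last step left them, time stands still between calls to the robot, and variables do not carry over. Pictures are saved under pics/ and viewed, and the job is handed in when it is done.

Besides the shell and the picture viewer there is one more tool, called after "Request:" as a command line: name --argument value ..., lists and objects as JSON in quotes. play_rows: Moves the arm, as the interface text tells. Shifts and turns lie within -1 to 1; 1 stands for 0.025 m of shift or 6 degrees of turn. Its arguments: {"type":"object","properties":{"moves":{"type":"array","items":{"type":"array"}},"newtons":{"type":"number"}},"required":["moves"]}

```bash
ls; mkdir -p pics; python3 - <<'E'
from station import arm, grab_frame
import cv2,numpy as np
s=arm.read_state();print(s)
for n in("side","top","wrist"):
    f=grab_frame(n);cv2.imwrite(f"pics/{n}0.png",f["pixels"][:,:,::-1]);np.savez(f"pics/{n}0.npz",**f)
    print(n,f["fx"],f["cx"],f["cy"],f["pose"].round(3).tolist())
E
```

```text
pics
{'clock': 0.0, 'joints': array([ 1.07436605e+00,  3.00477012e-01,  1.52158792e+00,  1.00749847e-05,
        1.32068894e+00, -6.66046927e-02]), 'joint_vel': array([-5.70776513e-04,  5.43776189e-04,  9.45018833e-04,  1.06490232e-05,
        6.33736468e-04, -1.76485383e-03]), 'effort': array([-7.22091572e-04, -5.31816244e+01, -3.52737486e+01,  7.07612699e-02,
        2.44102604e-02, -1.26536997e-04]), 'position': array([0.22906393, 0.49972935, 0.1961802 ]), 'tool_rot': array([-3.14043466e+00, -8.70225551e-05,  2.71176452e+00]), 'contact_force': array([ 0.90564097, -0.62962042, -0.57402653]), 'torque': array([-0.00720966, -0.04329565, -0.00070295]), 'width': 1.00440962864412}
side 560.7883949557448 323.1814020556552 238.94381552905682 [[0.933, -0.252, 0.257, 0.289], [-0.36, -0.648, 0.671, -0.752], [-0.003, -0.719, -0.695, 0.796], [0.0, 0.0, 0.0, 1.0]]
top 517.7036154551214 319.9506420794939 239.3736439345663 [[0.002, -0.987, 0.161, 0.383], [-1.0, 0.001, 0.019, -0.084], [-0.018, -0.161, -0.987, 1.208], [0.0, 0.0, 0.0, 1.0]]
wrist 426.0128358459683 317.994923233425 235.27153105870892 [[0.417, 0.884, 0.211, 0.169], [0.909, -0.405, -0.098, 0.529], [-0.001, 0.232, -0.973, 0.383], [0.0, 0.0, 0.0, 1.0]]
```

View pics/side0.png

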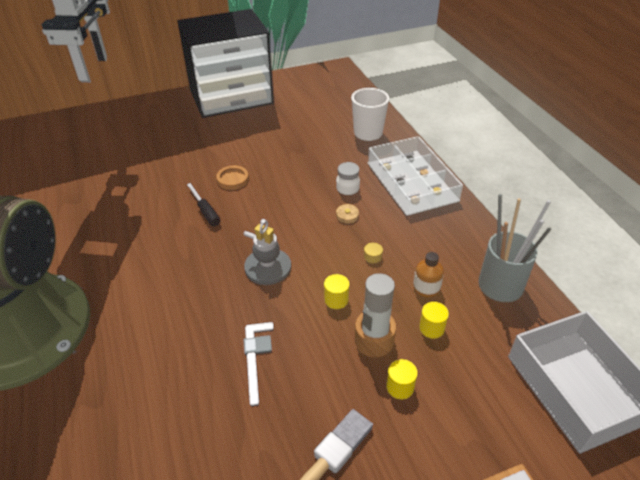

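View pics/top0.png

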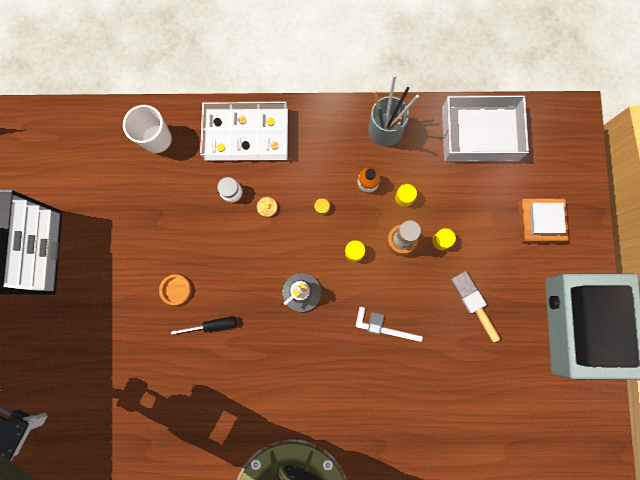

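View pics/wrist0.png

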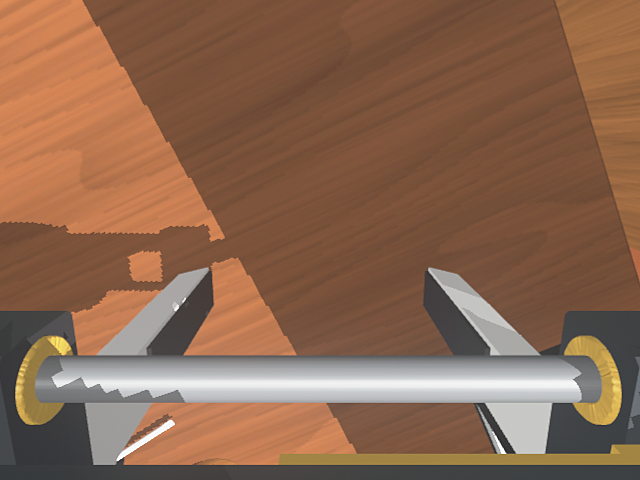

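```bash
cat > h.py <<'E'
import numpy as np,cv2
from station import arm, grab_frame
def load(p): 
    d=np.load(p); return {k:d[k] for k in d}
def snap(n,tag):
    f=grab_frame(n);cv2.imwrite(f"pics/{n}{tag}.png",f["pixels"][:,:,::-1]);np.savez(f"pics/{n}{tag}.npz",**f);return f
def cloud(f):
    v,u=np.mgrid[0:480,0:640];z=f["z_map"]
    P=np.stack([(u-f["cx"])/f["fx"]*z,(v-f["cy"])/f["fy"]*z,z],-1)
    return P@f["pose"][:3,:3].T+f["pose"][:3,3]
def crop(f,u,v,w,h,k,name):
    c=f["pixels"][v:v+h,u:u+w,::-1]; cv2.imwrite(name,cv2.resize(c,None,fx=k,fy=k,interpolation=cv2.INTER_CUBIC))
E
python3 - <<'E'
from h import *
s=load("pics/side0.npz");t=load("pics/top0.npz")
crop(s,300,240,160,170,4,"pics/c1.png") if 0 else crop(s,300,250,160,140,4,"pics/c1.png")
crop(t,260,170,200,150,4,"pics/c2.png")
crop(s,215,150,110,140,4,"pics/c3.png")
C=cloud(t);S=cloud(s)
for n,(u,v) in dict(captop=(409,231),y1=(355,251),y2=(444,239),y3=(406,195),rest=(175,291),vise=(302,292),amber=(370,173),small=(322,206),wheel=(267,207),jar=(230,187)).items(): print(n,C[v,u].round(4))
E
```

```text
captop [ 0.5735 -0.2491  0.1471]
y1 [ 0.5456 -0.1417  0.0472]
y2 [ 0.573  -0.3432  0.0467]
y3 [ 0.6757 -0.26    0.0461]
rest [0.4578 0.2765 0.003 ]
vise [ 0.449  -0.0261  0.1159]
amber [ 0.7161 -0.1748  0.0872]
small [ 0.655  -0.0666  0.0253]
wheel [0.6558 0.0639 0.0124]
jar [0.6936 0.145  0.0544]
```

Request:
play_rows --moves '[[[0,0,0],[0,0,0],-1]]'

```text
validation failed for argument at $.mo...
```

View pics/c1.png

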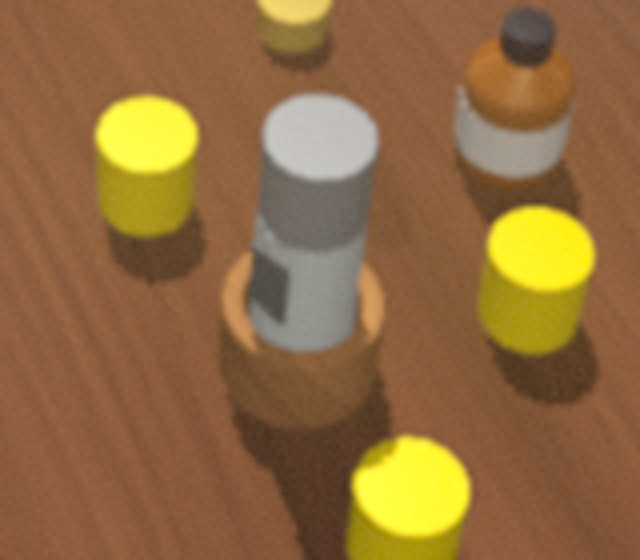

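View pics/c2.png

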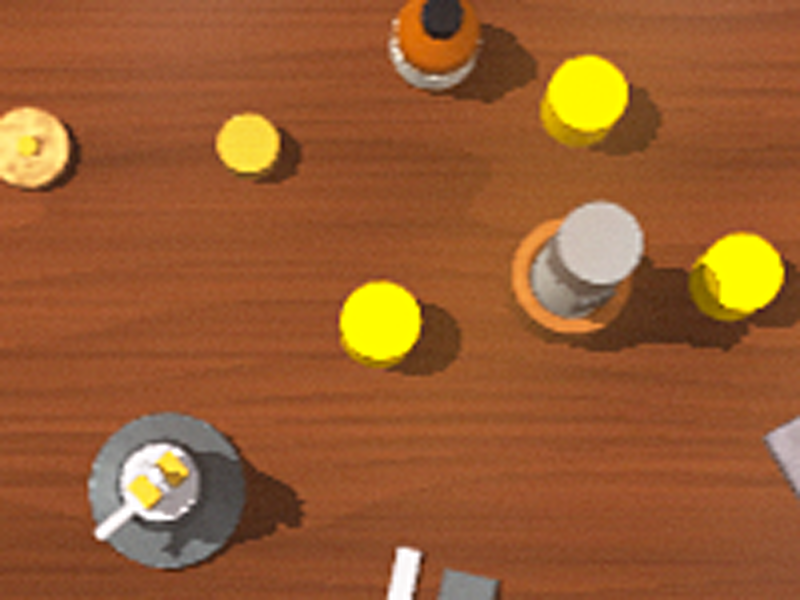

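View pics/c3.png

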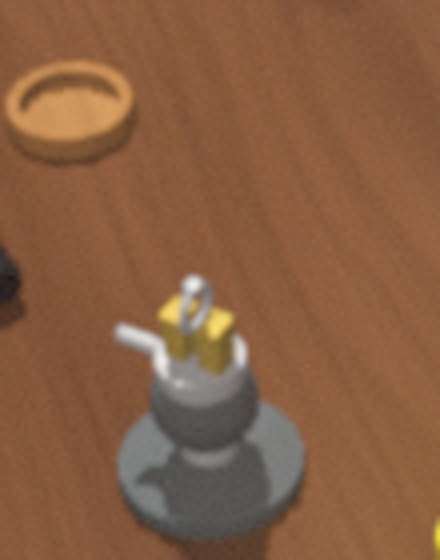

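```bash
python3 - <<'E'
from h import *
s=load("pics/side0.npz");t=load("pics/top0.npz")
C=np.concatenate([cloud(t).reshape(-1,3),cloud(s).reshape(-1,3)]);col=np.concatenate([t["pixels"].reshape(-1,3),s["pixels"].reshape(-1,3)]).astype(int)
from scipy.optimize import least_squares
def fit(P,r=None):
    c0=P[:,:2].mean(0)
    if r is None:
        q=least_squares(lambda p:np.hypot(P[:,0]-p[0],P[:,1]-p[1])-p[2],[*c0,.03],loss='soft_l1',f_scale=.001).x
    else:
        q=least_squares(lambda p:np.hypot(P[:,0]-p[0],P[:,1]-p[1])-r,c0,loss='soft_l1',f_scale=.001).x
    return q.round(4),len(P)
n=480*640
def box(x,y,z,cam=None):
    m=(abs(C[:,0]-x[0])<x[1])&(abs(C[:,1]-y[0])<y[1])&(C[:,2]>z[0])&(C[:,2]<z[1])
    if cam==0:m[n:]=0
    if cam==1:m[:n]=0
    return C[m]
for cam in(0,1):
    T=box((.57,.04),(-.25,.04),(.143,.16),cam); print('captop mean',T.mean(0).round(4),len(T), ((T.min(0)+T.max(0))/2).round(4),(T.max(0)-T.min(0)).round(4))
print('cap side',fit(box((.57,.04),(-.25,.04),(.108,.14),1),.022))
print('can side',fit(box((.57,.035),(-.25,.035),(.055,.1),1),.022))
T=box((.57,.05),(-.25,.05),(.043,.048));print('holder top',T.mean(0).round(4),len(T),T.min(0),T.max(0))
print('holder side',fit(box((.57,.045),(-.25,.045),(.01,.04),1),.034))
for cam in (0,1):
    T=box((.4578,.06),(.2765,.06),(.012,.017),cam);print('rest rim',T.mean(0).round(4),len(T),((T.min(0)+T.max(0))/2).round(4),(T.max(0)-T.min(0)).round(4))
for cam in (0,1):
    T=box((.449,.04),(-.026,.05),(.112,.13),cam);print('ring',T.mean(0).round(4),len(T),T.min(0).round(4),T.max(0).round(4))
    T=box((.449,.06),(-.026,.06),(.003,.02),cam);print('base',((T.min(0)+T.max(0))/2).round(4),(T.max(0)-T.min(0)).round(4))
# label
m=(abs(C[:,0]-.57)<.035)&(abs(C[:,1]+.25)<.035)&(C[:,2]>.05)&(C[:,2]<.1)
m[:n]=0
Q=C[m];g=col[m].sum(1)
print(len(Q),np.percentile(g,[5,25,50,75,95]))
print('dark',Q[g<200].mean(0),(g<200).sum())
E
```

```text
captop mean [ 0.5743 -0.249   0.1483] 354 [ 0.5748 -0.2491  0.1482] [0.0442 0.0426 0.0098]
captop mean [ 0.5738 -0.2511  0.1475] 524 [ 0.5747 -0.2506  0.1469] [0.0434 0.0454 0.0077]
cap side (array([ 0.575 , -0.2487]), 371)
can side (array([ 0.5741, -0.2487]), 483)
holder top [ 0.5673 -0.2545  0.0451] 540 [ 0.54058396 -0.28257806  0.04300548] [ 0.60778708 -0.21650586  0.04796339]
holder side (array([ 0.5749, -0.2483]), 458)
rest rim [0.4613 0.2737 0.0142] 202 [0.4619 0.2753 0.0145] [0.0692 0.071  0.0049]
rest rim [0.4604 0.274  0.0139] 173 [0.4614 0.275  0.0144] [0.0699 0.0757 0.0049]
ring [ 0.4545 -0.0185  0.1196] 29 [ 0.4471 -0.0261  0.1129] [ 0.4638 -0.0113  0.1248]
base [ 0.4481 -0.0257  0.0114] [0.1176 0.1188 0.0167]
ring [ 0.4537 -0.02    0.1191] 40 [ 0.4464 -0.0275  0.1125] [ 0.463  -0.014   0.1253]
base [ 0.4494 -0.0318  0.0114] [0.1185 0.1072 0.0169]
527 [229.  337.5 409.  435.  444. ]
dark [nan nan nan] 0<stdin>:34: RuntimeWarning: Mean of empty slice.
  ret = um.true_divide(
```

```bash
python3 - <<'E'
from h import *
from scipy.optimize import least_squares
s=load("pics/side0.npz");t=load("pics/top0.npz")
S=cloud(s);T=cloud(t)
c=np.array([.5745,-.249])
# label pixels by darkness
m=(abs(S[...,0]-.5745)<.03)&(abs(S[...,1]+.249)<.03)&(S[...,2]>.05)&(S[...,2]<.1)
g=s["pixels"].astype(int).sum(2)
d=m&(g<300)
vv,uu=np.where(d);print(len(uu),uu.min(),uu.max(),vv.min(),vv.max())
for p in zip(uu[::6],vv[::6]):
    P=S[p[1],p[0]];a=np.degrees(np.arctan2(P[1]-c[1],P[0]-c[0]));print(p,P.round(3),round(a),g[p[1],p[0]])
a=np.degrees(np.arctan2(S[d][:,1]-c[1],S[d][:,0]-c[0]));print(np.percentile(a,[0,10,50,90,100]))
m2=m&~d;a=np.degrees(np.arctan2(S[m2][:,1]-c[1],S[m2][:,0]-c[0]));print('nonlabel',np.percentile(a,[0,10,50,90,100]))
# base of vise
for W in(S,T):
    q=W[(abs(W[...,0]-.449)<.055)&(abs(W[...,1]+.026)<.055)&(W[...,2]>.004)&(W[...,2]<.03)]
    print('base n',len(q),np.histogram(q[:,2],8))
crop(s,240,210,60,60,10,"pics/c4.png");crop(t,280,270,50,50,12,"pics/c5.png")
for n,W,im in(("side",S,s),("top",T,t)):
    q=(abs(W[...,0]-.449)<.03)&(abs(W[...,1]+.026)<.03)&(W[...,2]>.1)
    vv,uu=np.where(q);print(n,[(int(u),int(v),W[v,u].round(3).tolist()) for u,v in list(zip(uu,vv))[::4]])
E
```

```text
115 362 371 312 329
(np.int64(363), np.int64(312)) [ 0.551 -0.246  0.085] 173 291
(np.int64(366), np.int64(314)) [ 0.553 -0.253  0.086] -170 278
(np.int64(363), np.int64(316)) [ 0.551 -0.247  0.076] 175 273
(np.int64(369), np.int64(316)) [ 0.554 -0.261  0.091] -149 294
(np.int64(368), np.int64(317)) [ 0.555 -0.258  0.084] -157 237
(np.int64(366), np.int64(318)) [ 0.553 -0.254  0.078] -167 240
(np.int64(363), np.int64(319)) [ 0.551 -0.248  0.07 ] 179 250
(np.int64(369), np.int64(319)) [ 0.554 -0.262  0.084] -147 225
(np.int64(365), np.int64(320)) [ 0.552 -0.254  0.073] -169 231
(np.int64(371), np.int64(320)) [ 0.557 -0.264  0.083] -139 275
(np.int64(367), np.int64(321)) [ 0.554 -0.257  0.073] -159 233
(np.int64(363), np.int64(322)) [ 0.551 -0.249  0.063] -179 240
(np.int64(369), np.int64(322)) [ 0.556 -0.26   0.074] -149 228
(np.int64(366), np.int64(323)) [ 0.553 -0.255  0.067] -163 221
(np.int64(365), np.int64(324)) [ 0.552 -0.253  0.061] -169 228
(np.int64(364), np.int64(325)) [ 0.553 -0.248  0.053] 179 279
(np.int64(370), np.int64(325)) [ 0.556 -0.264  0.07 ] -141 241
(np.int64(370
[... 2301 characters left out ...]
.459, -0.018, 0.122]), (303, 287, [0.461, -0.027, 0.101]), (296, 288, [0.457, -0.014, 0.12]), (300, 288, [0.458, -0.021, 0.106]), (304, 288, [0.458, -0.029, 0.1]), (296, 289, [0.455, -0.014, 0.125]), (300, 289, [0.455, -0.022, 0.125]), (304, 289, [0.456, -0.03, 0.106]), (297, 290, [0.453, -0.016, 0.119]), (302, 290, [0.454, -0.025, 0.104]), (293, 291, [0.452, -0.006, 0.102]), (297, 291, [0.452, -0.015, 0.107]), (301, 291, [0.451, -0.024, 0.114]), (295, 292, [0.45, -0.011, 0.103]), (300, 292, [0.449, -0.022, 0.116]), (293, 293, [0.447, -0.006, 0.106]), (297, 293, [0.448, -0.015, 0.105]), (302, 293, [0.447, -0.026, 0.113]), (296, 294, [0.445, -0.013, 0.106]), (295, 296, [0.441, -0.01, 0.101])]
```

View pics/c4.png

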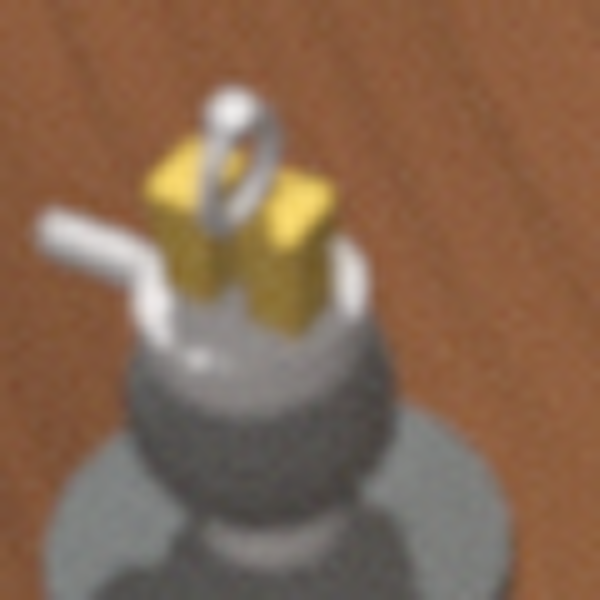

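View pics/c5.png

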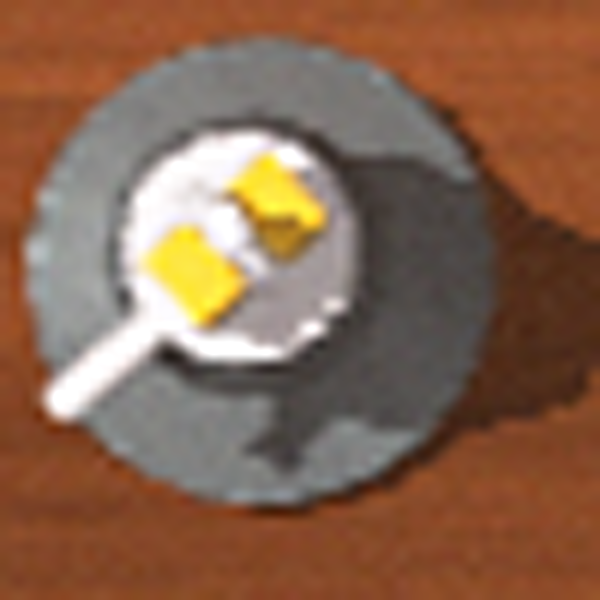

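```bash
cat >> h.py <<'E'
from scipy.spatial.transform import Rotation as Ro
def go(x,y,z,yaw=None):
    s=arm.read_state();R=Ro.from_euler('xyz',s["tool_rot"]).as_matrix()
    d=R.T@(np.array([x,y,z])-s["position"])
    print('t',round(s["clock"],2),'units',(d/.025).round(2),'tcp',s["position"].round(4),'rot',s["tool_rot"].round(3),'F',s["contact_force"].round(1),'w',round(float(s["width"]),3),'j',s["joints"].round(2))
    if yaw is not None:
        dy=(s["tool_rot"][2]-yaw+np.pi)%(2*np.pi)-np.pi; print('turn units',round(np.degrees(dy)/6,2))
def ray(f,u,v,z):
    d=f["pose"][:3,:3]@np.array([(u-f["cx"])/f["fx"],(v-f["cy"])/f["fy"],1]);o=f["pose"][:3,3]
    return (o+d*(z-o[2])/d[2]).round(4)
E
python3 - <<'E'
from h import *
s=load("pics/side0.npz");t=load("pics/top0.npz")
print(ray(t,301.8,292.5,.012),ray(t,299.75,289.6,.115),ray(s,263.8,226.5,.108))
print('base side: ',ray(s,267.8,265.5,.012))
go(.5745,-.249,.215)
E
```

```text
[ 0.4541 -0.0201  0.012 ] [ 0.4541 -0.0213  0.115 ] [ 0.4552 -0.0187  0.108 ]
base side:  [ 0.4537 -0.0248  0.012 ]
t 0.15 units [-25.04 -21.47  -0.73] tcp [0.2291 0.4998 0.1963] rot [-3.141 -0.     2.712] F [ 0.5 -0.1 -0.3] w 1.002 j [ 1.07  0.3   1.52 -0.    1.32 -0.07]
```

Request:
play_rows --moves '[[[-1,-0.8,-0.3],0,-1],[[-1,-0.85,-0.3],0,-1],[[-1,-0.85,0],0,-1],[[-1,-0.85,0],0,-1],[[-1,-0.85,0],0,-1],[[-1,-0.85,0],0,-1],[[-1,-0.85,0],0,-1],[[-1,-0.85,0],0,-1]]'

```text
clock: 0.95
position: [0.342, 0.2562, 0.2101]
tool_rot: [-3.137, -0.001, 2.717]
contact_force: [1.3, -0.0, -0.1]
width: 1.001
```

```bash
python3 -c "
from h import *
go(.5745,-.249,.215)"
```

```text
t 0.95 units [-16.79 -14.59  -0.15] tcp [0.342  0.2562 0.2101] rot [-3.137e+00 -1.000e-03  2.717e+00] F [ 1.3 -0.  -0.1] w 1.001 j [ 0.56  0.01  1.82 -0.    1.31 -0.59]
```

Request:
play_rows --moves '[[[-1,-0.85,0],0,-1],[[-1,-0.85,0],0,-1],[[-1,-0.85,0],0,-1],[[-1,-0.85,0],0,-1],[[-1,-0.85,0],0,-1],[[-1,-0.85,0],0,-1],[[-1,-0.85,0],0,-1],[[-1,-0.85,0],0,-1]]'

```text
clock: 1.75
position: [0.4567, 0.008, 0.2104]
tool_rot: [-3.137, -0.001, 2.718]
contact_force: [0.0, 0.8, 0.6]
width: 0.999
```

Request:
play_rows --moves '[[[-1,-0.85,0],0,-1],[[-1,-0.85,0],0,-1],[[-1,-0.85,0],0,-1],[[-1,-0.85,0],0,-1],[[-1,-0.85,0],0,-1],[[-0.6,-0.6,0],0,-1]]'

```text
clock: 2.35
position: [0.5363, -0.169, 0.2094]
tool_rot: [-3.137, -0.003, 2.716]
contact_force: [-0.2, 0.7, 0.9]
width: 0.997
```

```bash
python3 -c "
from h import *
go(.5745,-.249,.1415)"
```

```text
t 2.35 units [-2.72 -2.27  2.72] tcp [ 0.5363 -0.169   0.2094] rot [-3.137e+00 -3.000e-03  2.716e+00] F [-0.2  0.7  0.9] w 0.997 j [-0.37  0.32  1.46 -0.    1.36 -1.51]
```

Request:
play_rows --moves '[[[-1,-0.8,0],0,-1],[[-1,-0.8,0],0,-1],[[-0.7,-0.6,0],0,-1],[[0,0,0],0,-1]]'

```text
clock: 2.75
position: [0.576, -0.2525, 0.2073]
tool_rot: [-3.137, -0.006, 2.714]
contact_force: [0.0, -0.2, -0.1]
width: 0.995
```

```bash
python3 -c "
from h import *
go(.5745,-.249,.1415);snap('wrist',1)"
```

```text
t 2.75 units [0.1  0.12 2.63] tcp [ 0.576  -0.2525  0.2073] rot [-3.137 -0.006  2.714] F [ 0.  -0.2 -0.1] w 0.995 j [-0.47  0.48  1.26 -0.    1.42 -1.61]
```

View pics/wrist1.png

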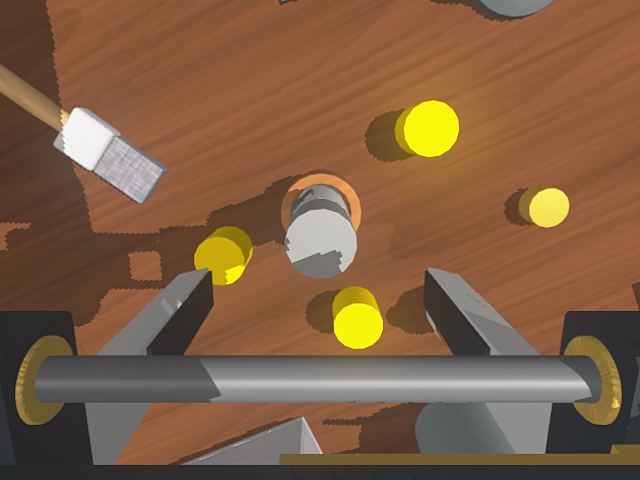

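The wrist picture shows the grey cap at (321,243) midway between the fingers. The yellow look-alikes are at (430,128), (223,255) and (358,320). The grey cap on the can is the one meant.

Request:
play_rows --moves '[[[0.1,0.12,0.9],0,-1],[[0,0,0.9],0,-1],[[0,0,0.8],0,-1],[[0,0,0],0,-1]]' --newtons 10

```text
clock: 3.2
position: [0.5733, -0.2442, 0.1408]
tool_rot: [-3.138, -0.006, 2.716]
contact_force: [1.0, 0.3, 0.7]
width: 1.002
```

```bash
python3 -c "
from h import *
go(.5745,-.249,.1415)"
```

```text
t 3.2 units [-0.12 -0.15 -0.03] tcp [ 0.5733 -0.2442  0.1408] rot [-3.138 -0.006  2.716] F [1.  0.3 0.7] w 1.002 j [-0.46  0.51  1.36 -0.    1.28 -1.6 ]
```

Request:
play_rows --moves '[[[-0.12,-0.15,0],0,-1],[[0,0,0],0,-1]]'

```text
clock: 3.4
position: [0.5748, -0.2482, 0.1428]
tool_rot: [-3.138, -0.005, 2.717]
contact_force: [-0.7, 0.2, -0.7]
width: 1.001
```

```bash
python3 -c "
from h import *
go(.5745,-.249,.1415)"
```

```text
t 3.4 units [-0.   -0.03  0.05] tcp [ 0.5748 -0.2482  0.1428] rot [-3.138 -0.005  2.717] F [-0.7  0.2 -0.7] w 1.001 j [-0.46  0.52  1.35 -0.    1.28 -1.61]
```

Request:
play_rows --moves '[[[0,0,0.05],0,1],[[0,0,0],0,1],[[0,0,0],0,1],[[0,0,0],0,1],[[0,0,0],0,1],[[0,0,0],0,1],[[0,0,0],0,1],[[0,0,0],0,1]]' --newtons 10

```text
clock: 4.2
position: [0.5757, -0.2485, 0.1445]
tool_rot: [-3.138, -0.0, 2.717]
contact_force: [-0.3, -0.1, -0.0]
width: 0.355
```

Request:
play_rows --moves '[[[0,0,0],0,1],[[0,0,0],0,1]]'

```text
clock: 4.4
position: [0.5757, -0.2485, 0.1444]
tool_rot: [-3.138, -0.001, 2.717]
contact_force: [-0.6, 0.0, -0.6]
width: 0.183
```

```bash
python3 -c "
from h import *
go(.5745,-.249,.1415)
f=snap('side',2);crop(f,300,210,160,150,4,'pics/c6.png');f=snap('wrist',2)"
```

```text
t 4.4 units [ 0.03 -0.04  0.12] tcp [ 0.5757 -0.2485  0.1444] rot [-3.138e+00 -1.000e-03  2.717e+00] F [-0.6  0.  -0.6] w 0.183 j [-0.46  0.51  1.34 -0.    1.28 -1.61]
```

View pics/c6.png

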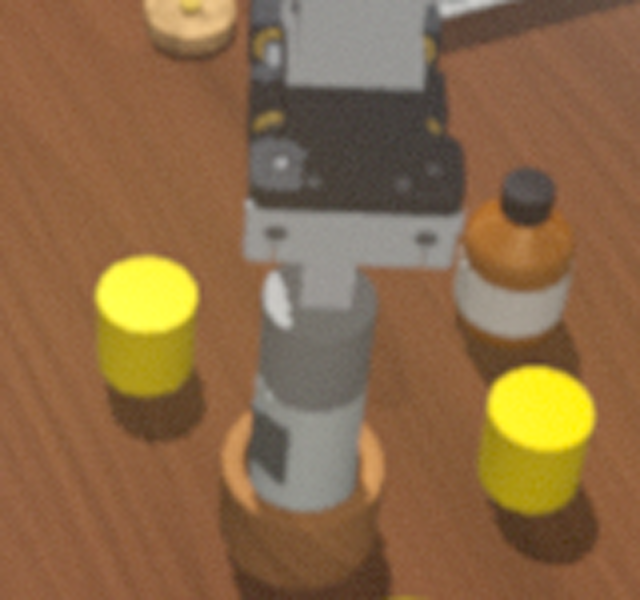

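View pics/wrist2.png

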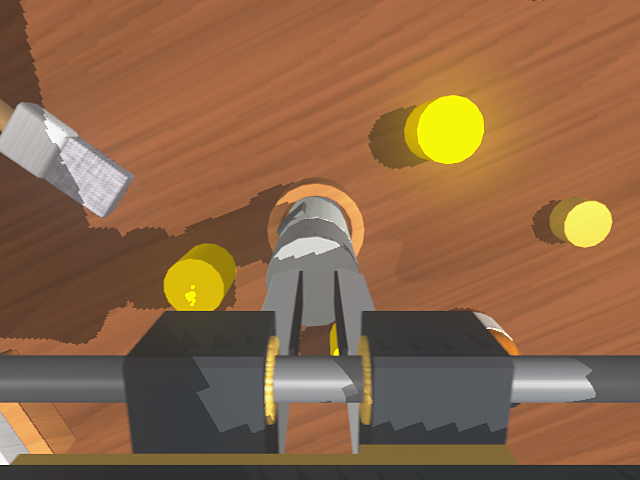

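```bash
python3 -c "
from h import *
f=load('pics/side2.npz');S=cloud(f)
for (u,v) in [(383,265),(383,270),(383,275),(383,280),(383,284),(383,288),(383,294),(383,300),(370,285),(390,285)]: print(u,v,S[v,u].round(4),f['pixels'][v,u])
f=load('pics/wrist2.npz');S=cloud(f)
print('wrist')
for (u,v) in [(320,290),(320,315),(320,330),(298,280),(290,300),(342,280),(320,250),(285,340),(350,340)]: print(u,v,S[v,u].round(4),f['pixels'][v,u])
crop(f,240,170,160,150,4,'pics/c7.png')
"
```

```text
383 265 [ 0.5354 -0.3217  0.2755] [155 150 146]
383 270 [ 0.539  -0.3166  0.2597] [152 150 145]
383 275 [ 0.5385 -0.3188  0.2525] [153 149 146]
383 280 [ 0.5697 -0.2661  0.175 ] [154 150 144]
383 284 [ 0.5705 -0.266   0.1657] [153 150 146]
383 288 [ 0.5746 -0.2603  0.1488] [118 115 107]
383 294 [ 0.5703 -0.2696  0.1467] [117 110 106]
383 300 [ 0.5708 -0.2707  0.1338] [109 106  98]
370 285 [ 0.5596 -0.2459  0.1465] [196 194 190]
390 285 [ 0.5877 -0.2577  0.1476] [116 112 104]
wrist
320 290 [ 0.5786 -0.2476  0.1478] [128 126 122]
320 315 [ 0.5903 -0.2529  0.1465] [124 125 121]
320 330 [ 0.6625 -0.2853 -0.0007] [90 66 53]
298 280 [ 0.565  -0.2514  0.165 ] [83 80 79]
290 300 [ 0.5633 -0.2524  0.1894] [134 134 132]
342 280 [ 0.5711 -0.2345  0.169 ] [137 134 134]
320 250 [ 0.5614 -0.2398  0.1478] [216 215 211]
285 340 [ 0.5635 -0.2517  0.2198] [134 134 132]
350 340 [ 0.5713 -0.2349  0.2193] [135 134 132]
```

View pics/c7.png

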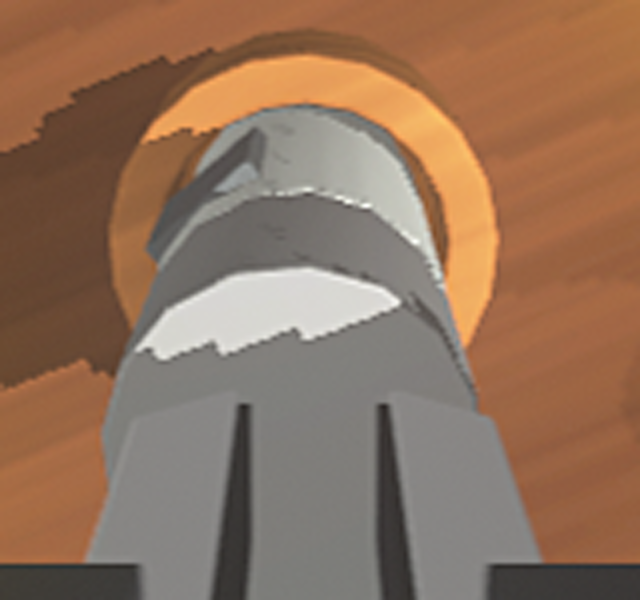

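```bash
python3 -c "
from h import *
for tag in ('0','1','2'):
    f=load(f'pics/wrist{tag}.npz');R=f['pose'][:3,:3];S=cloud(f)
    print(tag,f['pose'][:3,3])
    z=f['z_map']
    m=(z>0)&(z<.32)
    P=S[m]; m2=(z>0)&(z<.3)
    v,u=np.where(m2)
    print('lowest', [ (int(u[i]),int(v[i]),S[v[i],u[i]].round(4).tolist(),round(float(z[v[i],u[i]]),3)) for i in np.argsort(S[m2][:,2])[:400:60]])
"
```

```text
0 [0.16860128 0.52898992 0.38288223]
lowest [(211, 280, [0.2064, 0.459, 0.2029], 0.19), (205, 268, [0.1999, 0.4599, 0.2049], 0.186), (425, 273, [0.2418, 0.5465, 0.2059], 0.186), (428, 273, [0.2419, 0.5476, 0.2068], 0.185), (210, 292, [0.2101, 0.4578, 0.2076], 0.186), (431, 274, [0.2421, 0.5485, 0.2086], 0.183), (197, 272, [0.1993, 0.4577, 0.2094], 0.182)]
1 [ 0.51672552 -0.22328938  0.39429362]
lowest [(317, 197, [0.5538, -0.2425, 0.0962], 0.3), (343, 208, [0.5677, -0.2289, 0.1012], 0.296), (312, 200, [0.5529, -0.2458, 0.1072], 0.289), (345, 212, [0.5688, -0.2286, 0.1123], 0.286), (339, 208, [0.5638, -0.231, 0.1177], 0.28), (338, 208, [0.5627, -0.2315, 0.1225], 0.275), (323, 204, [0.5555, -0.2389, 0.1276], 0.269)]
2 [ 0.51536548 -0.21914034  0.33108507]
lowest [(605, 0, [0.5146, 0.0015, 0.0001], 0.3), (431, 100, [0.5263, -0.1401, 0.0241], 0.293), (411, 132, [0.5403, -0.1612, 0.028], 0.294), (414, 143, [0.5477, -0.1627, 0.0315], 0.293), (416, 118, [0.5327, -0.1559, 0.0336], 0.287), (289, 189, [0.5406, -0.254, 0.0354], 0.296), (328, 202, [0.5599, -0.233, 0.0367], 0.297)]
```

The fingertips are about 12–16 mm above the cap top in both cameras, so they sit about 40 mm higher than the TCP reading implies. I'll reopen, go lower and use the images to judge tip height.

Request:
play_rows --moves '[[[0,0,0],0,-1],[[0,0,0],0,-1],[[0,0,0],0,-1],[[0,0,0],0,-1],[[0,0,0],0,-1],[[0,0,0],0,-1],[[0,0,0],0,-1]]'

```text
clock: 5.2
position: [0.5756, -0.2485, 0.1444]
tool_rot: [-3.138, -0.001, 2.717]
contact_force: [-0.1, 0.0, -0.1]
width: 0.66
```

```bash
python3 -c "
from h import *
go(.5745,-.249,.108)
f=snap('side',3);crop(f,290,190,180,150,4,'pics/c8.png')"
```

```text
t 5.2 units [ 0.03 -0.03  1.46] tcp [ 0.5756 -0.2485  0.1444] rot [-3.138e+00 -1.000e-03  2.717e+00] F [-0.1  0.  -0.1] w 0.66 j [-0.46  0.51  1.35 -0.    1.28 -1.61]
```

View pics/c8.png

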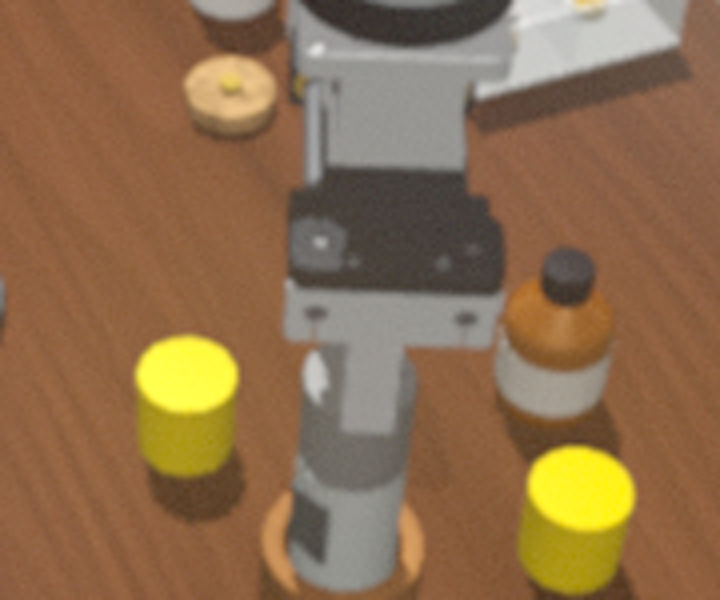

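Request:
play_rows --moves '[[[0,0,0],0,-1],[[0.03,-0.03,0.3],0,-1],[[0,0,0.6],0,-1],[[0,0,0.6],0,-1],[[0,0,0],0,-1]]'

```text
clock: 5.75
position: [0.574, -0.2488, 0.103]
tool_rot: [-3.138, -0.002, 2.717]
contact_force: [-0.0, -0.3, -0.5]
width: 0.997
```

```bash
python3 -c "
from h import *
go(.5745,-.249,.106)
f=snap('side',4);crop(f,290,210,180,150,4,'pics/c9.png')
S=cloud(f)
for v in range(285,310,2): print(v,S[v,383].round(3),f['pixels'][v,383])
"
```

```text
t 5.75 units [-0.02  0.   -0.12] tcp [ 0.574  -0.2488  0.103 ] rot [-3.138e+00 -2.000e-03  2.717e+00] F [-0.  -0.3 -0.5] w 0.997 j [-0.47  0.55  1.39 -0.    1.2  -1.61]
285 [ 0.537 -0.324  0.239] [115 113 107]
287 [ 0.538 -0.324  0.234] [150 147 143]
289 [ 0.54  -0.32   0.226] [153 149 146]
291 [ 0.541 -0.32   0.22 ] [151 149 146]
293 [ 0.54  -0.321  0.217] [153 151 145]
295 [ 0.541 -0.32   0.212] [153 149 144]
297 [ 0.552 -0.302  0.183] [153 150 146]
299 [ 0.553 -0.301  0.178] [153 150 147]
301 [ 0.553 -0.302  0.174] [152 149 147]
303 [ 0.552 -0.303  0.172] [153 149 144]
305 [ 0.553 -0.302  0.166] [153 152 147]
307 [ 0.289 -0.752  0.796] [151 148 144]
309 [ 0.555 -0.301  0.155] [151 149 147]
```

View pics/c9.png

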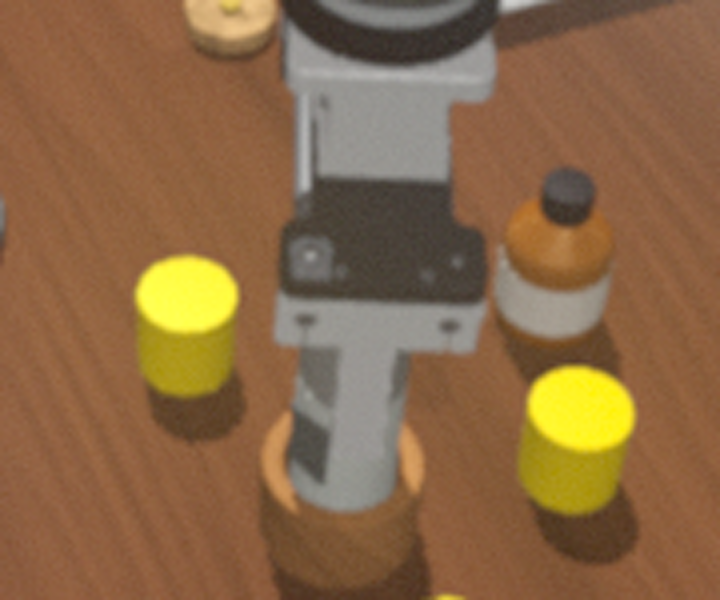

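Request:
play_rows --moves '[[[0,0,0],0,1],[[0,0,0],0,1],[[0,0,0],0,1],[[0,0,0],0,1],[[0,0,0],0,1],[[0,0,0],0,1],[[0,0,0],0,1],[[0,0,0],0,1]]' --newtons 10

```text
clock: 6.6
position: [0.5752, -0.2494, 0.106]
tool_rot: [-3.138, 0.003, 2.717]
contact_force: [-0.2, -0.1, -0.0]
width: 0.472
```

Request:
play_rows --moves '[[[0,0,0],0,1],[[0,0,0],0,1]]'

```text
clock: 6.8
position: [0.5752, -0.2494, 0.106]
tool_rot: [-3.138, 0.003, 2.717]
contact_force: [-0.3, -0.4, -0.5]
width: 0.468
```

Request:
play_rows --moves '[[[0,0,-0.4],0,1],[[0,0,-0.8],0,1],[[0,0,-1],0,1],[[0,0,-1],0,1],[[0,0,-0.8],0,1],[[0,0,0],0,1]]'

```text
clock: 7.4
position: [0.5749, -0.2488, 0.2128]
tool_rot: [-3.138, 0.003, 2.717]
contact_force: [0.6, 0.6, 0.3]
width: 0.471
```

```bash
python3 -c "
from h import *
go(.461,.275,.19)
f=snap('side',5);crop(f,290,170,180,150,4,'pics/c10.png');f=snap('wrist',5)
f=snap('top',5);crop(f,350,170,130,100,6,'pics/c11.png')"
```

```text
t 7.4 units [12.79 17.22  0.81] tcp [ 0.5749 -0.2488  0.2128] rot [-3.138e+00  3.000e-03  2.717e+00] F [0.6 0.6 0.3] w 0.471 j [-0.47  0.46  1.26 -0.    1.41 -1.61]
```

View pics/c10.png

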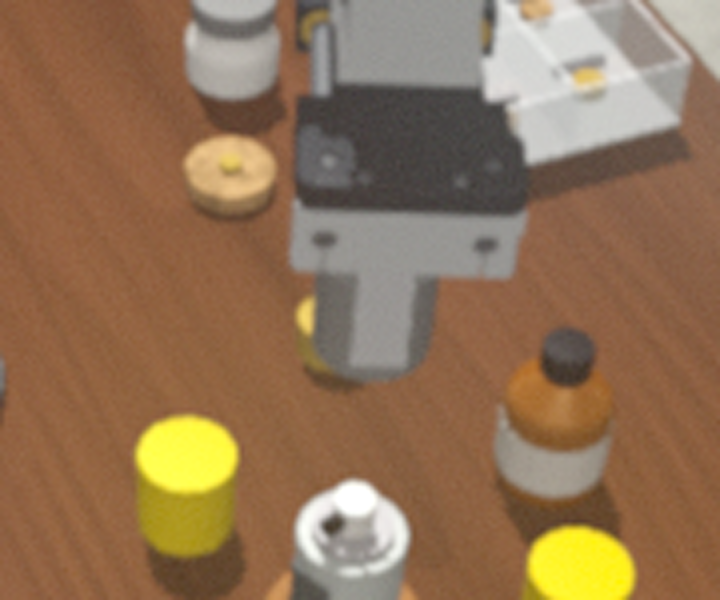

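View pics/wrist5.png

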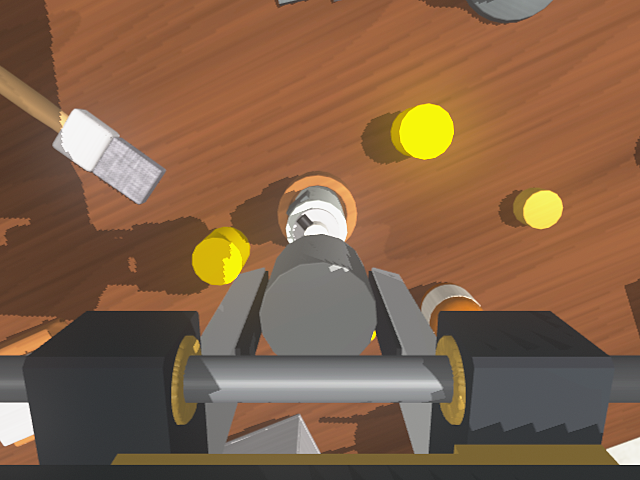

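```bash
python3 -c "
from h import *
f=load('pics/side5.npz');crop(f,358,280,40,40,15,'pics/c12.png')
f=load('pics/wrist5.npz');crop(f,275,180,90,70,8,'pics/c13.png')
"
```

```text
(no output)
```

View pics/c12.png

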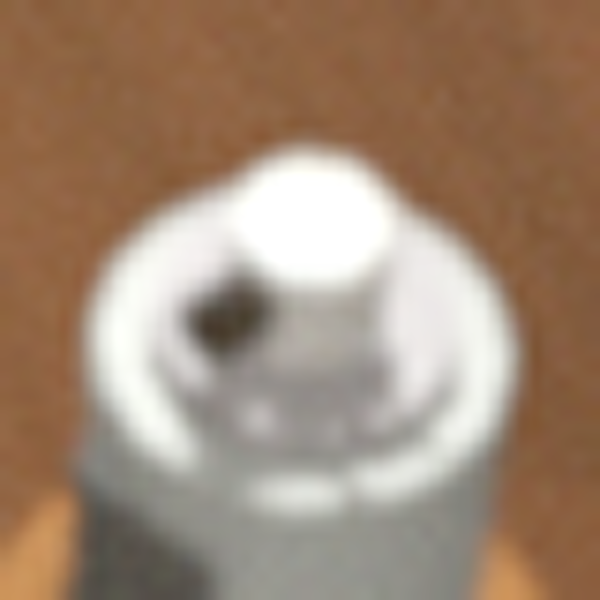

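View pics/c13.png

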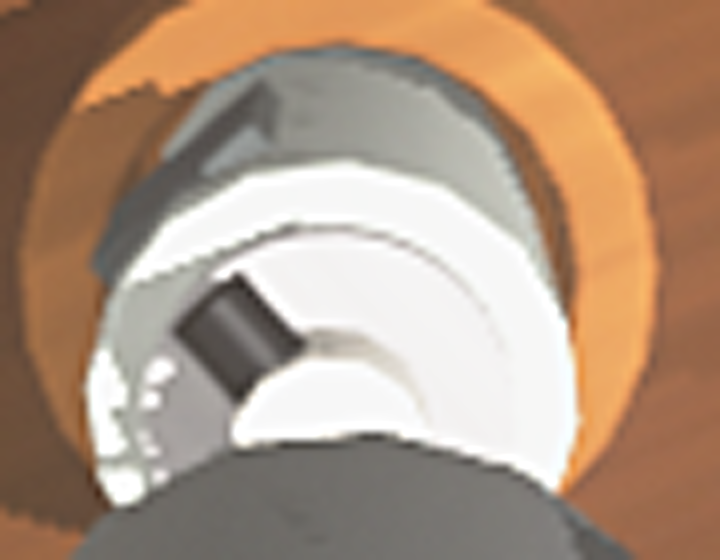

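Request:
play_rows --moves '[[[0.8,1,0],0,1],[[0.8,1,0],0,1],[[0.8,1,0],0,1],[[0.8,1,0],0,1],[[0.8,1,0],0,1],[[0.8,1,0],0,1],[[0.8,1,0],0,1],[[0.8,1,0],0,1]]'

```text
clock: 8.35
position: [0.5037, 0.0065, 0.1963]
tool_rot: [-3.134, -0.022, 2.711]
contact_force: [0.3, -0.5, 0.0]
width: 0.469
```

Request:
play_rows --moves '[[[0.7,1,0],0,1],[[0.7,1,0],0,1],[[0.7,1,0],0,1],[[0.7,1,0],0,1],[[0.7,1,0],0,1],[[0.7,1,0],0,1],[[0.7,1,0],0,1],[[0,0,0],0,1]]'

```text
clock: 9.15
position: [0.4572, 0.2269, 0.1873]
tool_rot: [-3.125, -0.035, 2.714]
contact_force: [-0.4, -0.7, -0.4]
width: 0.466
```

```bash
python3 -c "
from h import *
go(.461,.275,.19)"
```

```text
t 9.15 units [ 0.66  1.81 -0.12] tcp [0.4572 0.2269 0.1873] rot [-3.125 -0.035  2.714] F [-0.4 -0.7 -0.4] w 0.466 j [ 0.38  0.24  1.62  0.01  1.32 -0.77]
```

```bash
python3 -c "
from h import *
f=load('pics/wrist5.npz')
a=ray(f,300.6,217.5,.12);b=ray(f,308.75,225.6,.12);print(a,b,np.degrees(np.arctan2(*(a-b)[1::-1])))
c=np.array([.5745,-.249]);print(np.degrees(np.arctan2(a[1]-c[1],a[0]-c[0])))
f=load('pics/side5.npz')
a=ray(f,358+225/15,280+320/15,.116);t=ray(f,358+315/15,280+215/15,.123);print(a,t,np.degrees(np.arctan2(*(a-t)[1::-1])))
b=ray(f,358+305/15,280+345/15,.103);print('shoulder c',b)
C=cloud(f);q=C[(abs(C[...,0]-.5745)<.03)&(abs(C[...,1]+.249)<.03)&(C[...,2]>.117)&(C[...,2]<.135)];print(q.mean(0),len(q))
"
```

```text
[ 0.5584 -0.2531  0.12  ] [ 0.5656 -0.2505  0.12  ] -160.144785630679
-165.7128277151589
[ 0.5626 -0.2546  0.116 ] [ 0.5745 -0.2503  0.123 ] -160.1329549929135
shoulder c [ 0.5743 -0.2513  0.103 ]
[ 0.57170031 -0.25106807  0.12147113] 108
```

Request:
play_rows --moves '[[[0.5,1,0],0,1],[[0.16,0.8,0],0,1],[[0,0,0],0,1]]'

```text
clock: 9.45
position: [0.4596, 0.2749, 0.1835]
tool_rot: [-3.12, -0.039, 2.714]
contact_force: [0.4, -1.5, -0.4]
width: 0.469
```

```bash
python3 -c "
from h import *
go(.461,.275,.008)"
```

```text
t 9.45 units [-0.32  0.18  7.01] tcp [0.4596 0.2749 0.1835] rot [-3.12  -0.039  2.714] F [ 0.4 -1.5 -0.4] w 0.469 j [ 0.46  0.3   1.55  0.02  1.33 -0.69]
```

Request:
play_rows --moves '[[[-0.1,0.06,1],0,1],[[-0.1,0.06,1],0,1],[[-0.05,0.03,1],0,1],[[-0.05,0.03,1],0,1],[[0,0,1],0,1],[[0,0,0],0,1]]'

```text
clock: 10.05
position: [0.4612, 0.2681, 0.0502]
tool_rot: [-3.114, -0.042, 2.711]
contact_force: [-1.1, 0.6, -0.4]
width: 0.472
```

```bash
python3 -c "
from h import *
go(.461,.275,.007)
f=snap('side',6);crop(f,180,100,140,105,6,'pics/c14.png');f=snap('wrist',6)
"
```

```text
t 10.05 units [0.05 0.3  1.72] tcp [0.4612 0.2681 0.0502] rot [-3.114 -0.042  2.711] F [-1.1  0.6 -0.4] w 0.472 j [ 0.45  0.46  1.67  0.02  1.06 -0.7 ]
```

View pics/c14.png

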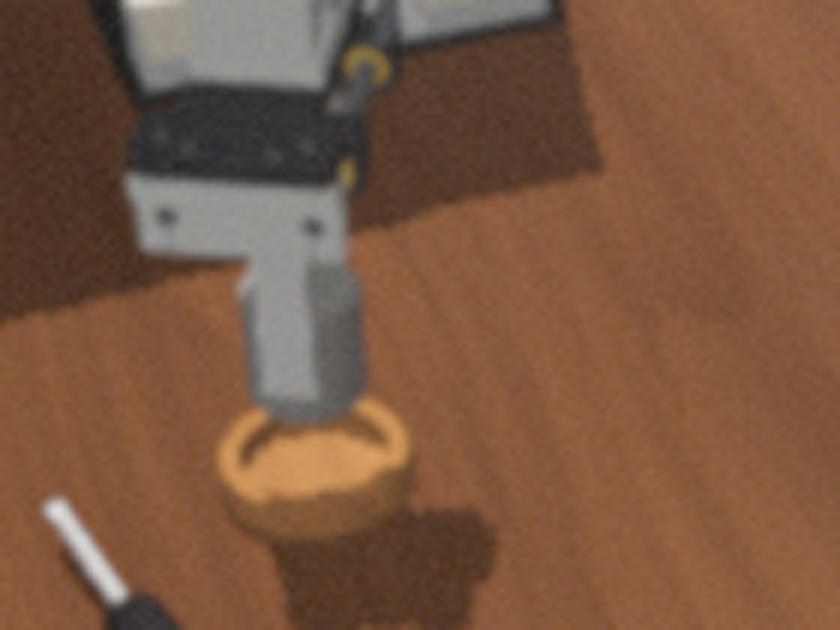

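View pics/wrist6.png

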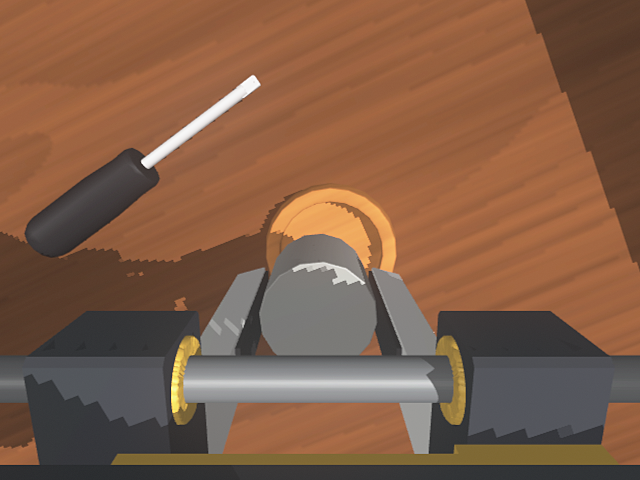

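```bash
python3 -c "
from h import *
f=load('pics/wrist6.npz');C=cloud(f)
P=C[265:350:3,272:365:3].reshape(-1,3);P=P[(P[:,2]>.08)&(P[:,2]<.11)];print(len(P),P.mean(0),(P.min(0)+P.max(0))/2,P.max(0)-P.min(0))
A=np.c_[P[:,:2],np.ones(len(P))];print(np.linalg.lstsq(A,P[:,2],rcond=None)[0])
f=load('pics/side6.npz');C=cloud(f);m=(abs(C[...,0]-.461)<.03)&(abs(C[...,1]-.275)<.04)&(C[...,2]>.045)&(C[...,2]<.085)
P=C[m];from scipy.optimize import least_squares
P=P[P[:,2]<.075];print(len(P),P.min(0))
"
```

```text
881 [0.46012022 0.27154715 0.09278252] [0.46208286 0.2700904  0.08808449] [0.04029248 0.04221507 0.01384002]
[-0.01947855 -0.0172167   0.10642013]
169 [0.44028795 0.2350192  0.04654852]
```

Request:
play_rows --moves '[[[0,0.2,0.6],0,1],[[0,0.05,0.6],0,1],[[0,0.05,0.35],0,1],[[0,0,0],0,1]]'

```text
clock: 10.55
position: [0.4662, 0.2766, 0.0147]
tool_rot: [-3.122, -0.036, 2.712]
contact_force: [-1.9, -0.8, 0.1]
width: 0.465
```

```bash
python3 -c "
from h import *
go(.461,.2725,.0065)
"
```

```text
t 10.55 units [ 0.11 -0.23  0.34] tcp [0.4662 0.2766 0.0147] rot [-3.122 -0.036  2.712] F [-1.9 -0.8  0.1] w 0.465 j [ 0.46  0.52  1.67  0.02  0.98 -0.69]
```

Request:
play_rows --moves '[[[0.1,-0.2,0],0,1],[[0,0,0],0,1]]'

```text
clock: 10.75
position: [0.4615, 0.2729, 0.0147]
tool_rot: [-3.122, -0.036, 2.712]
contact_force: [-0.7, -0.1, -0.1]
width: 0.466
```

```bash
python3 -c "
from h import *
go(.461,.2735,.0065)
f=load('pics/wrist6.npz')
f=snap('wrist',7);C=cloud(f)
P=C[265:350:3,272:365:3].reshape(-1,3);P=P[(P[:,2]>.035)&(P[:,2]<.07)];print(len(P),P.mean(0),(P.min(0)+P.max(0))/2,P.max(0)-P.min(0))
"
```

```text
t 10.75 units [0.01 0.02 0.33] tcp [0.4615 0.2729 0.0147] rot [-3.122 -0.036  2.712] F [-0.7 -0.1 -0.1] w 0.466 j [ 0.46  0.51  1.69  0.02  0.98 -0.69]
887 [0.45881552 0.27594477 0.0560116 ] [0.46042817 0.27469984 0.04758489] [0.03993982 0.04190122 0.02114161]
```

View pics/wrist7.png

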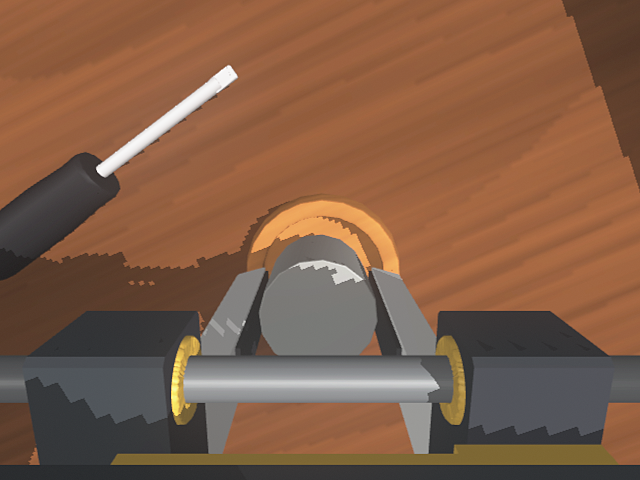

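Request:
play_rows --moves '[[[0,0,0.15],0,1],[[0,0,0.13],0,1],[[0,0,0],0,1]]'

```text
clock: 11.1
position: [0.462, 0.2733, 0.0082]
tool_rot: [-3.123, -0.034, 2.712]
contact_force: [0.0, -0.4, -0.5]
width: 0.469
```

```bash
python3 -c "
from h import *
go(.461,.2735,.0065)
f=snap('wrist',8);C=cloud(f)
P=C[265:350:3,272:365:3].reshape(-1,3);P=P[(P[:,2]>.035)&(P[:,2]<.07)];print(len(P),P.mean(0),(P.min(0)+P.max(0))/2,P.max(0)-P.min(0))
"
```

```text
t 11.1 units [ 0.04 -0.01  0.07] tcp [0.462  0.2733 0.0082] rot [-3.123 -0.034  2.712] F [ 0.  -0.4 -0.5] w 0.469 j [ 0.46  0.52  1.69  0.02  0.96 -0.69]
879 [0.45929197 0.27617983 0.04953076] [0.46090815 0.27507053 0.04345246] [0.0399549  0.04158493 0.01626393]
```

Request:
play_rows --moves '[[[0,0,0],0,-1],[[0,0,0],0,-1],[[0,0,0],0,-1],[[0,0,0],0,-1],[[0,0,0],0,-1],[[0,0,0],0,-1],[[0,0,-0.3],0,-1],[[0,0,-0.8],0,-1]]'

```text
clock: 11.95
position: [0.4621, 0.2729, 0.0352]
tool_rot: [-3.121, -0.037, 2.712]
contact_force: [-0.3, 0.1, 0.3]
width: 1.001
```

Request:
play_rows --moves '[[[0,0,-1],0,-1],[[0,0,-1],0,-1],[[0,0,-1],0,-1],[[0,0,-1],0,-1],[[0,0,-1],0,-1],[[0,0,-1],0,-1],[[0,0,-1],0,-1],[[0,0,0],0,-1]]'

```text
clock: 12.75
position: [0.4696, 0.2734, 0.2243]
tool_rot: [-3.125, -0.033, 2.712]
contact_force: [0.3, -0.5, 0.1]
width: 1.002
```

```bash
python3 -c "
from h import *
go(.5745,-.249,.2,-2.79+np.pi)
f=snap('wrist',9);f=snap('side',9);crop(f,180,100,140,105,6,'pics/c15.png')
C=cloud(f);m=(abs(C[...,0]-.461)<.03)&(abs(C[...,1]-.275)<.03)&(C[...,2]>.045);P=C[m];print(P.mean(0),P.max(0),len(P),P.std(0))
"
```

```text
t 12.75 units [-12.54 -17.24   0.84] tcp [0.4696 0.2734 0.2243] rot [-3.125 -0.033  2.712] F [ 0.3 -0.5  0.1] w 1.002 j [ 0.45  0.29  1.48  0.02  1.41 -0.69]
turn units 22.54
[0.45888944 0.26219194 0.19762597] [0.49094152 0.29779869 0.41933882] 360 [0.01644241 0.01481872 0.17181782]
```

View pics/c15.png

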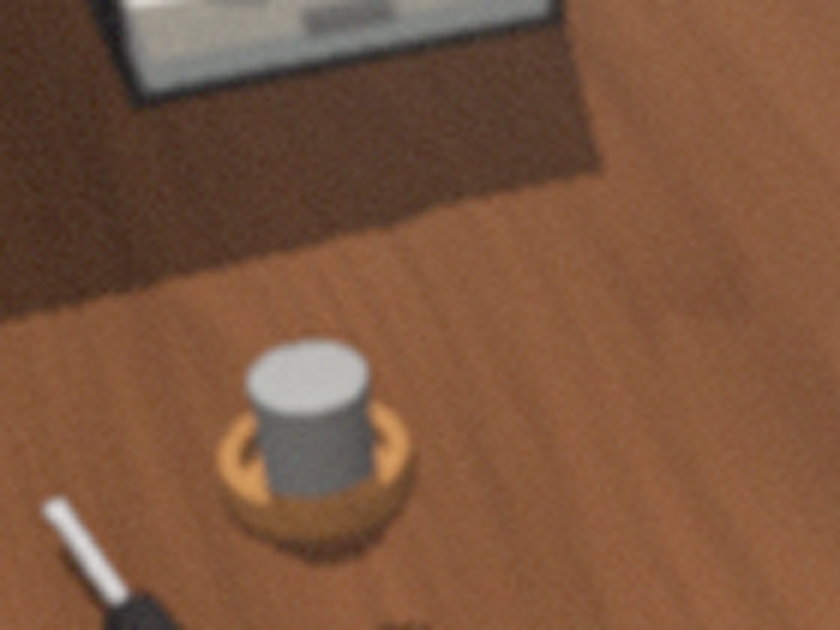

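Request:
play_rows --moves '[[[-0.75,-1,0],0,-1],[[-0.75,-1,0],0,-1],[[-0.75,-1,0],0,-1],[[-0.75,-1,0],0,-1],[[-0.75,-1,0],0,-1],[[-0.75,-1,0],0,-1],[[-0.75,-1,0],0,-1],[[-0.75,-1,0],0,-1]]'

```text
clock: 13.65
position: [0.5186, 0.0221, 0.2098]
tool_rot: [-3.113, -0.049, 2.717]
contact_force: [0.6, -0.5, 0.4]
width: 1.001
```

Request:
play_rows --moves '[[[-0.75,-1,0],0,-1],[[-0.75,-1,0],0,-1],[[-0.75,-1,0],0,-1],[[-0.75,-1,0],0,-1],[[-0.75,-1,0],0,-1],[[-0.75,-1,0],0,-1],[[-0.75,-1,0],0,-1],[[0,0,0],0,-1]]'

```text
clock: 14.45
position: [0.5627, -0.2027, 0.1965]
tool_rot: [-3.11, -0.066, 2.714]
contact_force: [-0.2, 0.1, -0.3]
width: 0.999
```

```bash
python3 -c "
from h import *
go(.5745,-.249,.2,-2.79)
"
```

```text
t 14.45 units [-1.18 -1.5  -0.17] tcp [ 0.5627 -0.2027  0.1965] rot [-3.11  -0.066  2.714] F [-0.2  0.1 -0.3] w 0.999 j [-0.39  0.45  1.32 -0.03  1.44 -1.53]
turn units -7.44
```

Request:
play_rows --moves '[[[0,0,0],-1,-1],[[0,0,0],-1,-1],[[0,0,0],-1,-1],[[0,0,0],-1,-1],[[0,0,0],-1,-1],[[0,0,0],-1,-1],[[0,0,0],-1,-1],[[0,0,0],0,-1]]'

```text
clock: 15.25
position: [0.5587, -0.1974, 0.1869]
tool_rot: [3.107, -0.081, -2.803]
contact_force: [1.0, 0.1, -0.2]
width: 0.997
```

```bash
python3 -c "
from h import *
go(.5745,-.249,.18,-2.79)
"
```

```text
t 15.25 units [ 0.07 -2.16  0.21] tcp [ 0.5587 -0.1974  0.1869] rot [ 3.107 -0.081 -2.803] F [ 1.   0.1 -0.2] w 0.997 j [-0.39  0.46  1.33 -0.03  1.44 -2.29]
turn units -0.13
```

Request:
play_rows --moves '[[[0,-1,-0.3],0,-1],[[0,-1,-0.1],0,-1],[[0.05,-0.2,0],0,-1],[[0,0,0],0,-1]]'

```text
clock: 15.65
position: [0.576, -0.2483, 0.1925]
tool_rot: [3.104, -0.085, -2.812]
contact_force: [0.3, 0.4, -0.7]
width: 0.996
```

```bash
python3 -c "
from h import *
go(.5745,-.249,.16,-2.79)
f=snap('wrist',10)
"
```

```text
t 15.65 units [-0.05 -0.05  1.3 ] tcp [ 0.576  -0.2483  0.1925] rot [ 3.104 -0.085 -2.812] F [ 0.3  0.4 -0.7] w 0.996 j [-0.45  0.54  1.2  -0.03  1.49 -2.35]
turn units -0.21
```

View pics/wrist10.png

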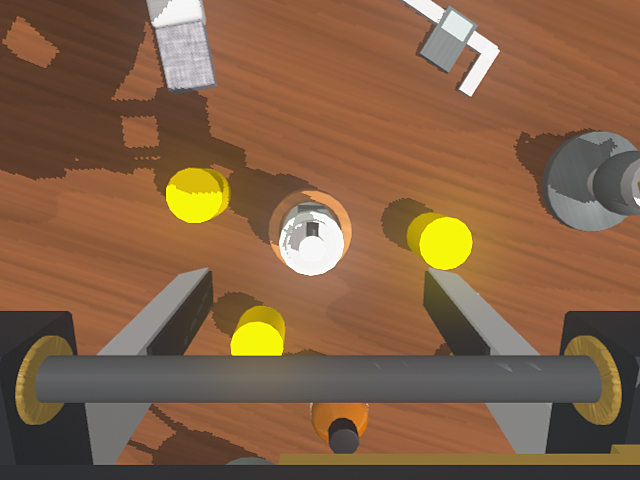

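```bash
cat >> h.py <<'E'
def gograsp(x,y,z,off=.031):
    s=arm.read_state();R=Ro.from_euler('xyz',s["tool_rot"]).as_matrix()
    print('tool z',R[:,2].round(3),'x',R[:,0].round(3),'y',R[:,1].round(3)); go(*(np.array([x,y,z])+R[:,2]*off))
E
python3 -c "
from h import *
gograsp(.5745,-.249,.0775)
f=load('pics/wrist10.npz');C=cloud(f)
P=C[205:280,275:350].reshape(-1,3);Q=P[(P[:,2]>.098)&(P[:,2]<.108)];print((Q.min(0)+Q.max(0))/2,Q.max(0)-Q.min(0));Q=P[(P[:,2]>.117)];print(Q.mean(0),len(Q))
"
```

```text
tool z [-0.093  0.008 -0.996] x [-0.943 -0.323  0.085] y [-0.321  0.946  0.038]
t 15.7 units [-0.32 -0.19  5.83] tcp [ 0.5759 -0.248   0.1925] rot [ 3.104 -0.085 -2.812] F [0.  0.6 0.3] w 0.998 j [-0.45  0.54  1.2  -0.03  1.49 -2.35]
[ 0.57443072 -0.24965486  0.10302508] [0.04332728 0.04332224 0.0099305 ]
[ 0.57020216 -0.25124513  0.13206973] 730
```

Request:
play_rows --moves '[[[-0.3,-0.2,0.7],0,-1],[[0,0,1],0,-1],[[0,0,1],0,-1],[[0,0,1],0,-1],[[0,0,1],0,-1],[[0,0,0.6],0,-1],[[0,0,0],0,-1]]'

```text
clock: 16.4
position: [0.5713, -0.2424, 0.0467]
tool_rot: [3.1, -0.089, -2.812]
contact_force: [-0.1, 0.4, 0.5]
width: 1.003
```

```bash
python3 -c "
from h import *
gograsp(.5745,-.2495,.0775)
"
```

```text
tool z [-0.097  0.011 -0.995] x [-0.942 -0.323  0.088] y [-0.32   0.946  0.041]
t 16.4 units [ 0.08 -0.26 -0.  ] tcp [ 0.5713 -0.2424  0.0467] rot [ 3.1   -0.089 -2.812] F [-0.1  0.4  0.5] w 1.003 j [-0.45  0.66  1.36 -0.03  1.21 -2.33]
```

Request:
play_rows --moves '[[[0.08,-0.26,0],0,-1],[[0,0,0],0,1],[[0,0,0],0,1],[[0,0,0],0,1],[[0,0,0],0,1]]' --newtons 20

```text
clock: 16.9
position: [0.5728, -0.2493, 0.0483]
tool_rot: [3.102, -0.087, -2.812]
contact_force: [-0.6, -0.1, 0.5]
width: 0.695
```

```bash
python3 -c "
from h import *
gograsp(.5745,-.2495,.0775)
f=snap('side',11);crop(f,290,210,180,150,4,'pics/c16.png')
"
```

```text
tool z [-0.095  0.01  -0.995] x [-0.943 -0.323  0.086] y [-0.32   0.946  0.039]
t 16.9 units [0.04 0.02 0.07] tcp [ 0.5728 -0.2493  0.0483] rot [ 3.102 -0.087 -2.812] F [-0.6 -0.1  0.5] w 0.695 j [-0.45  0.67  1.35 -0.04  1.22 -2.34]
```

View pics/c16.png

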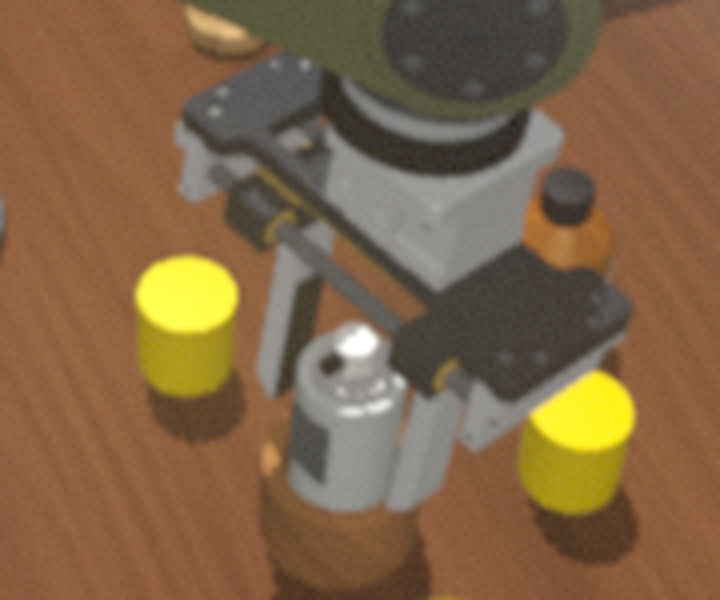

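Request:
play_rows --moves '[[[0,0,0],0,1],[[0,0,0],0,1],[[0,0,0],0,1],[[0,0,0],0,1],[[0,0,0],0,1],[[0,0,0],0,1]]'

```text
clock: 17.55
position: [0.5731, -0.2497, 0.0491]
tool_rot: [3.104, -0.086, -2.812]
contact_force: [-0.9, -1.1, 0.5]
width: 0.461
```

```bash
python3 -c "
from h import *
gograsp(.5745,-.2495,.0775)
f=snap('side',12);crop(f,290,210,180,150,4,'pics/c17.png')
"
```

```text
tool z [-0.093  0.008 -0.996] x [-0.943 -0.322  0.086] y [-0.32   0.947  0.038]
t 17.55 units [0.04 0.03 0.1 ] tcp [ 0.5731 -0.2497  0.0491] rot [ 3.104 -0.086 -2.812] F [-0.9 -1.1  0.5] w 0.461 j [-0.45  0.66  1.35 -0.04  1.22 -2.34]
```

View pics/c17.png

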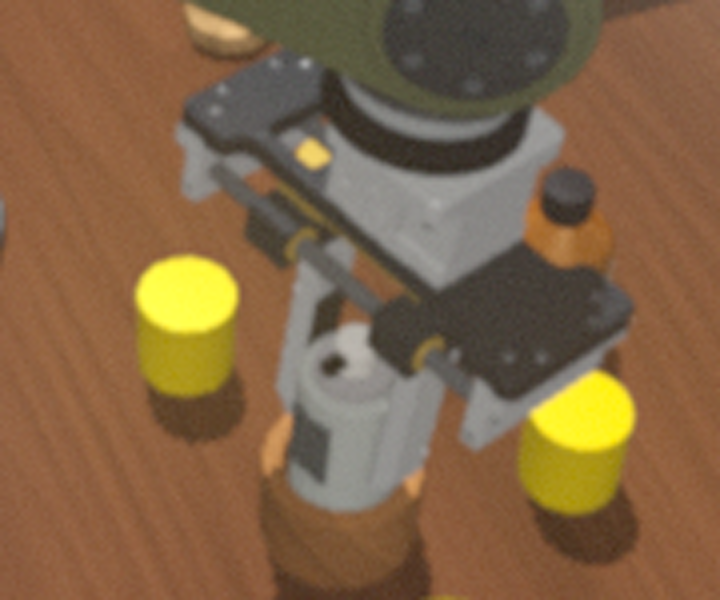

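Request:
play_rows --moves '[[[0.04,0.02,-0.5],0,1],[[0.05,0.02,-0.5],0,1],[[0,0,-0.1],0,1],[[0,0,0],0,1]]' --newtons 20

```text
clock: 18.0
position: [0.5731, -0.2495, 0.079]
tool_rot: [3.103, -0.086, -2.812]
contact_force: [-0.3, 0.1, -2.3]
width: 0.455
```

```bash
python3 -c "
from h import *
gograsp(.5745,-.2495,.107)
f=snap('side',13);crop(f,290,200,180,150,4,'pics/c18.png')
"
```

```text
tool z [-0.094  0.009 -0.996] x [-0.943 -0.322  0.086] y [-0.32   0.947  0.039]
t 18.0 units [0.04 0.02 0.12] tcp [ 0.5731 -0.2495  0.079 ] rot [ 3.103 -0.086 -2.812] F [-0.3  0.1 -2.3] w 0.455 j [-0.45  0.63  1.33 -0.03  1.27 -2.34]
```

View pics/c18.png

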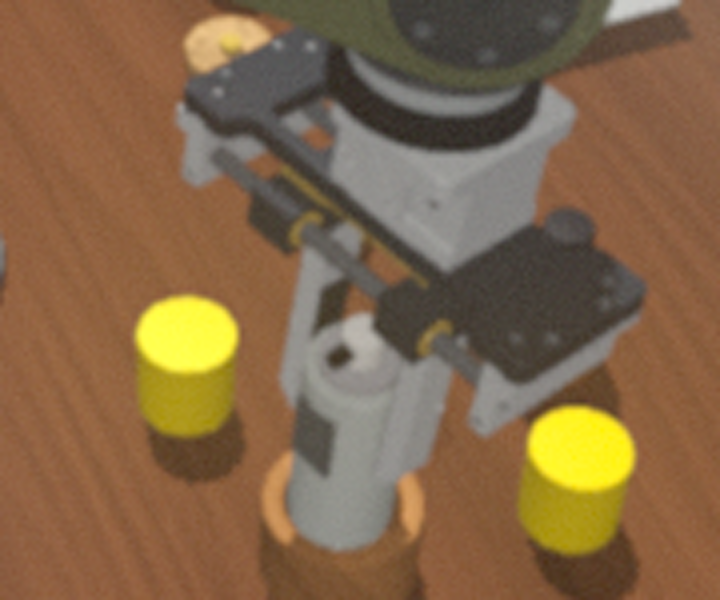

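Request:
play_rows --moves '[[[0.3,0,0.1],0,1],[[0.3,0,0.06],0,1],[[0.3,0,0.03],0,1],[[0,0,0],0,1]]' --newtons 20

```text
clock: 18.45
position: [0.5531, -0.2576, 0.0772]
tool_rot: [3.108, -0.078, -2.812]
contact_force: [0.9, -1.1, -2.1]
width: 0.452
```

```bash
python3 -c "
from h import *
gograsp(.5745,-.2495,.107)
f=snap('side',14);crop(f,290,200,180,150,4,'pics/c19.png')
"
```

```text
tool z [-0.084  0.006 -0.996] x [-0.943 -0.323  0.078] y [-0.321  0.946  0.033]
t 18.45 units [-0.82  0.07 -0.02] tcp [ 0.5531 -0.2576  0.0772] rot [ 3.108 -0.078 -2.812] F [ 0.9 -1.1 -2.1] w 0.452 j [-0.48  0.59  1.39 -0.04  1.24 -2.37]
```

View pics/c19.png

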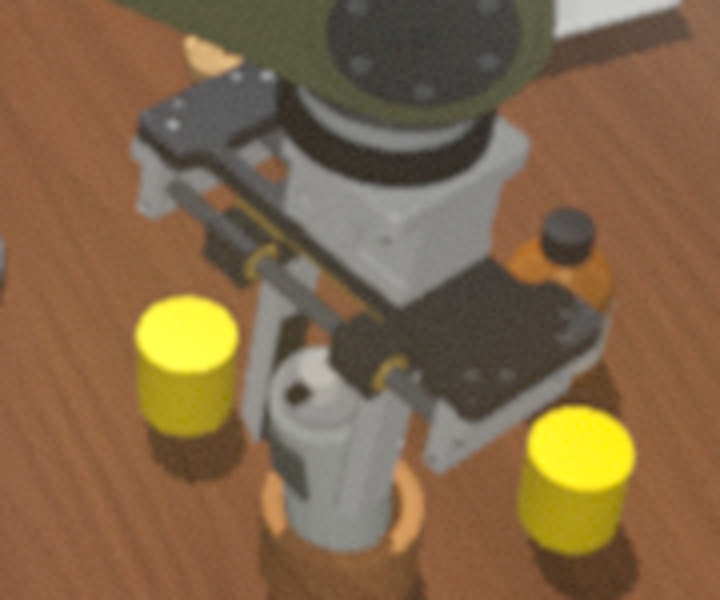

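Request:
play_rows --moves '[[[0.3,0,0.03],0,1],[[0.3,0,0.05],0,1],[[0.35,0,0.1],0,1],[[0.35,0,0.12],0,1],[[0,0,0],0,1]]' --newtons 20

```text
clock: 19.0
position: [0.519, -0.2685, 0.0713]
tool_rot: [3.107, -0.079, -2.811]
contact_force: [1.4, 0.2, -1.0]
width: 0.449
```

```bash
python3 -c "
from h import *
gograsp(.5745,-.2495,.107)
f=snap('side',15);crop(f,290,200,180,150,4,'pics/c20.png')
f=snap('wrist',15)
"
```

```text
tool z [-0.086  0.007 -0.996] x [-0.943 -0.323  0.079] y [-0.321  0.946  0.034]
t 19.0 units [-2.23  0.05 -0.37] tcp [ 0.519  -0.2685  0.0713] rot [ 3.107 -0.079 -2.811] F [ 1.4  0.2 -1. ] w 0.449 j [-0.52  0.55  1.48 -0.04  1.19 -2.41]
```

View pics/c20.png

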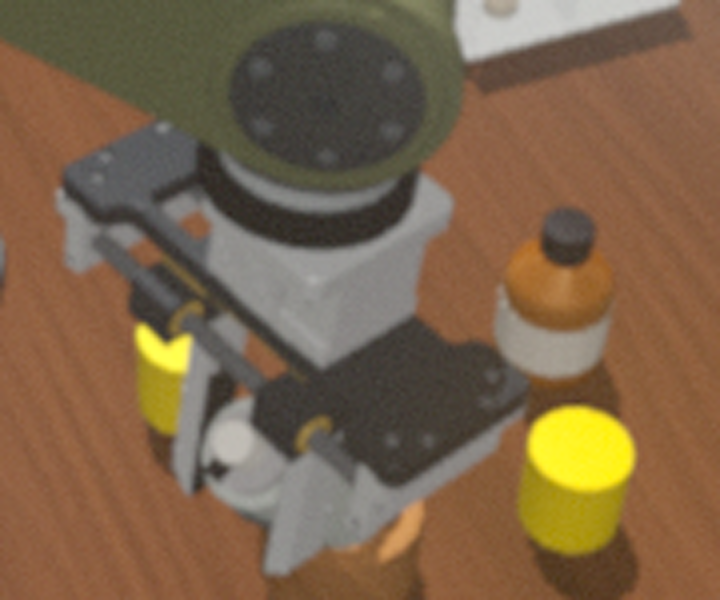

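View pics/wrist15.png

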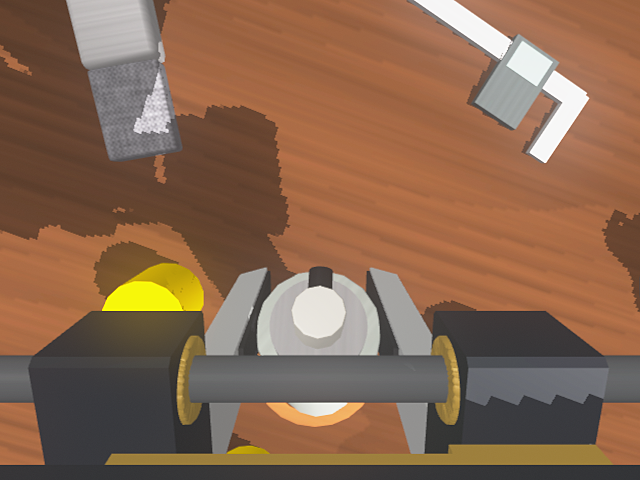

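Request:
play_rows --moves '[[[0,0,0],0,1],[[0.04,0.02,-0.5],0,1],[[0.08,0.03,-1],0,1],[[0.08,0.03,-1],0,1],[[0.08,0.03,-1],0,1],[[0.08,0.03,-0.8],0,1],[[0,0,0],0,1]]' --newtons 35

```text
clock: 19.8
position: [0.5189, -0.2674, 0.1859]
tool_rot: [3.105, -0.082, -2.809]
contact_force: [0.2, -1.3, -2.2]
width: 0.448
```

```bash
python3 -c "
from h import *
gograsp(.5705,.022,.177)
f=snap('side',16);crop(f,240,140,200,150,4,'pics/c21.png')
f=snap('wrist',16)
C=cloud(f);R=Ro.from_euler('xyz',arm.read_state()['tool_rot']).as_matrix()
crop(f,220,240,200,150,4,'pics/c22.png')
"
```

```text
tool z [-0.09   0.008 -0.996] x [-0.942 -0.325  0.082] y [-0.323  0.946  0.037]
t 19.8 units [-5.73 10.27  1.51] tcp [ 0.5189 -0.2674  0.1859] rot [ 3.105 -0.082 -2.809] F [ 0.2 -1.3 -2.2] w 0.448 j [-0.52  0.44  1.36 -0.04  1.42 -2.41]
```

View pics/c21.png

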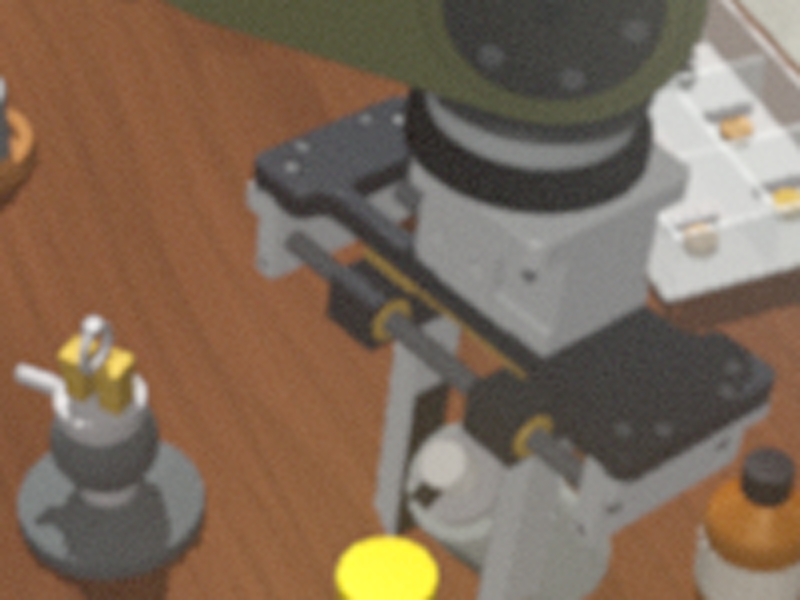

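View pics/c22.png

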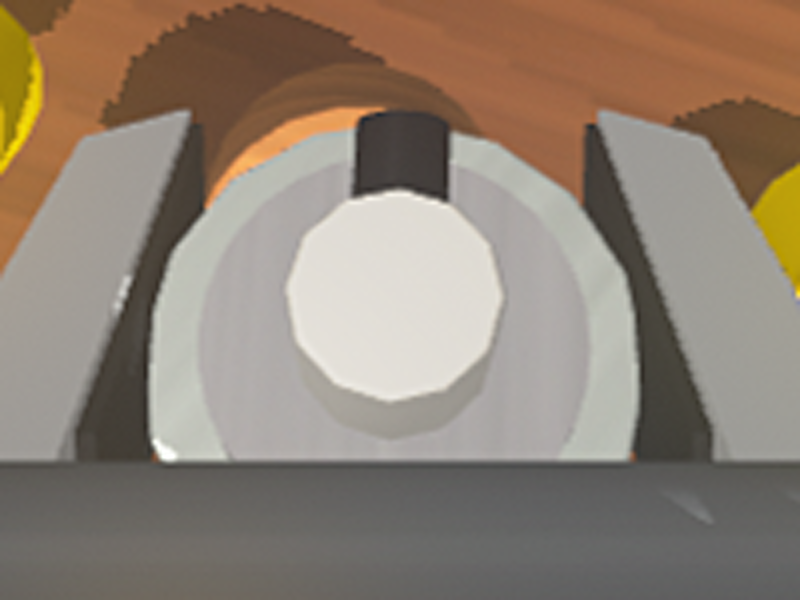

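```bash
cat >> h.py <<'E'
def canpose(f,u0,v0,r):
    C=cloud(f);v,u=np.mgrid[0:480,0:640];m=((u-u0)**2+(v-v0)**2<r*r)&(f["z_map"]>0)
    P=C[m];c=np.median(P,0);n=np.linalg.svd(P-P.mean(0))[2][2];n*=np.sign(n[2])
    res=(P-P.mean(0))@n;P=P[abs(res)<.003];c=P.mean(0);n=np.linalg.svd(P-c)[2][2];n*=np.sign(n[2]);return c,n,len(P),res.std()
E
python3 -c "
from h import *
f=load('pics/wrist16.npz')
c,n,k,s=canpose(f,318.75,313.75,17);print('headtop',c.round(4),'n',n.round(3),k,s,'tilt',np.degrees(np.arccos(n[2])),'az',np.degrees(np.arctan2(n[1],n[0])))
# annulus fit: collar plane light ring; pixels left and right
C=cloud(f);v,u=np.mgrid[0:480,0:640]
m=(abs(u-318)<45)&(v>283)&(v<350)&(((u-318.75)**2+(v-313.75)**2)>32**2)&(abs(u-320)>32)
P=C[m];P=P[(P[:,2]>.15)&(P[:,2]<.3)];print(len(P))
A=np.c_[P[:,:2],np.ones(len(P))]
from scipy.optimize import least_squares
r=least_squares(lambda q:A@q-P[:,2],np.zeros(3),loss='soft_l1',f_scale=.001).x
nn=np.array([-r[0],-r[1],1]);nn/=np.linalg.norm(nn);print(nn,np.degrees(np.arccos(nn[2])),np.degrees(np.arctan2(nn[1],nn[0])))
"
```

```text
headtop [ 0.512  -0.2707  0.2515] n [-0.548 -0.208  0.811] 907 0.0006007835206457421 tilt 35.854380375482684 az -159.23593823282943
1540
[-0.60220365 -0.22694553  0.76540609] 40.05686683119411 -159.35065866490922
```

```bash
python3 -c "
from h import *
f=load('pics/side16.npz');C=cloud(f)
for p in [(350,255),(349,257),(352,254),(355,270),(362,262),(346,263)]: print(p,C[p[1],p[0]].round(4))
c,n,k,s=canpose(f,350.3,255.5,5);print('headtop',c.round(4),'n',n.round(3),k,s)
g=load('pics/wrist16.npz');C=cloud(g);print('wrist cam',g['pose'].round(3))
for p in [(318,313),(318,295),(318,330),(280,320),(360,320),(320,272),(320,345)]: print(p,C[p[1],p[0]].round(4),g['z_map'][p[1],p[0]])
"

```

```text
(350, 255) [ 0.5121 -0.2708  0.2538]
(349, 257) [ 0.5103 -0.2719  0.2517]
(352, 254) [ 0.5147 -0.2715  0.2555]
(355, 270) [ 0.5163 -0.2801  0.2318]
(362, 262) [ 0.5271 -0.2784  0.2419]
(346, 263) [ 0.5053 -0.2739  0.2438]
headtop [ 0.5122 -0.2716  0.2536] n [-0.476 -0.163  0.864] 79 0.0011247460721230372
wrist cam [[-0.323  0.937  0.13   0.473]
 [ 0.946  0.314  0.083 -0.289]
 [ 0.037  0.15  -0.988  0.376]
 [ 0.     0.     0.     1.   ]]
(318, 313) [ 0.5119 -0.271   0.2514] 0.12931742
(318, 295) [ 0.5073 -0.2724  0.2485] 0.1314425
(318, 330) [ 0.5161 -0.2696  0.254 ] 0.12737638
(280, 320) [ 0.5224 -0.2804  0.238 ] 0.14312252
(360, 320) [ 0.5137 -0.2549  0.2388] 0.14331998
(320, 272) [ 0.5019 -0.2733  0.2406] 0.13847278
(320, 345) [ 0.5221 -0.2668  0.2496] 0.13274275
```

```bash
python3 -c "
from h import *
g=load('pics/wrist16.npz');C=cloud(g)
s=arm.read_state();R=Ro.from_euler('xyz',s['tool_rot']).as_matrix();T=(C-s['position'])@R
for p in [(265,268),(266,270),(262,272),(258,270),(372,269),(376,271),(380,272),(250,280),(240,300),(269,280),(263,300),(258,320),(377,300),(383,320)]: print(p,'tool',T[p[1],p[0]].round(4),'world',C[p[1],p[0]].round(3))
f=load('pics/side16.npz');crop(f,330,220,80,100,7,'pics/c23.png')
"

```

```text
(265, 268) tool [ 0.0084 -0.0226 -0.0092] world [ 0.518 -0.291  0.192]
(266, 270) tool [ 0.0077 -0.0221 -0.0101] world [ 0.519 -0.29   0.192]
(262, 272) tool [ 0.0084 -0.0232 -0.015 ] world [ 0.519 -0.292  0.197]
(258, 270) tool [ 0.0085 -0.0252 -0.0126] world [ 0.519 -0.294  0.195]
(372, 269) tool [ 0.0088  0.0241 -0.0119] world [ 0.503 -0.247  0.196]
(376, 271) tool [ 0.0087  0.0255 -0.0142] world [ 0.503 -0.246  0.199]
(380, 272) tool [ 0.0085  0.0272 -0.015 ] world [ 0.503 -0.244  0.199]
(250, 280) tool [ 0.0086 -0.0267 -0.0255] world [ 0.521 -0.295  0.208]
(240, 300) tool [ 0.009  -0.0266 -0.0478] world [ 0.523 -0.295  0.23 ]
(269, 280) tool [ 0.0047 -0.0204 -0.0145] world [ 0.522 -0.288  0.197]
(263, 300) tool [ 0.0034 -0.0205 -0.034 ] world [ 0.525 -0.288  0.216]
(258, 320) tool [ 0.0027 -0.0201 -0.0505] world [ 0.527 -0.287  0.232]
(377, 300) tool [ 0.0072  0.0222 -0.0433] world [ 0.508 -0.249  0.227]
(383, 320) tool [ 0.0069  0.022  -0.0596] world [ 0.51  -0.249  0.243]
```

View pics/c23.png

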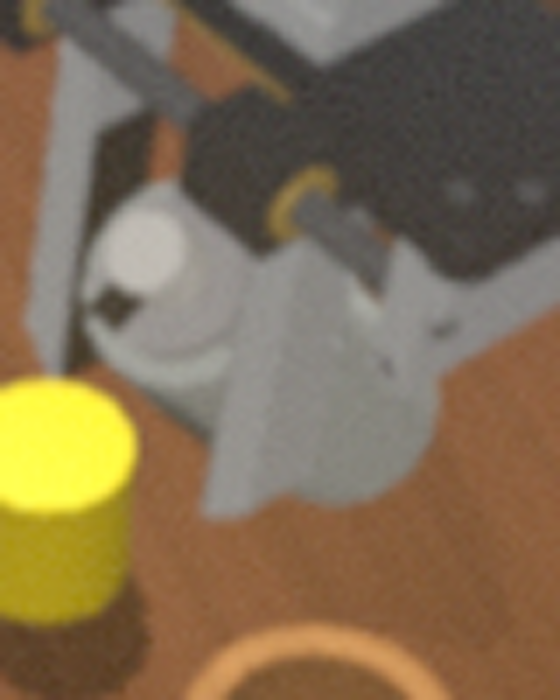

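```bash
python3 -c "
from h import *
f=load('pics/wrist15.npz')
c,n,k,s=canpose(f,318,313,17);print('headtop',c.round(4),'n',n.round(3),k,s,'tilt',np.degrees(np.arccos(n[2])))
f=snap('wrist',17)
c,n,k,s=canpose(f,318.75,313.75,17);print('headtop',c.round(4),'n',n.round(3),k,s,'tilt',np.degrees(np.arccos(n[2])))
"
```

```text
headtop [ 0.5124 -0.272   0.1386] n [-0.56  -0.212  0.801] 887 0.0006085576232802475 tilt 36.783782068259306
headtop [ 0.5116 -0.2706  0.2499] n [-0.534 -0.212  0.819] 907 0.000608694453175158 tilt 35.04152732453088
```

```bash
python3 -c "
from h import *
for i in (18,19,20):
    s=arm.read_state();f=snap('wrist',i)
    c,n,k,r=canpose(f,318.75,313.75,17);R=Ro.from_euler('xyz',s['tool_rot']).as_matrix()
    print(s['clock'],s['position'].round(4),'headtop',c.round(4),'tool',((c-s['position'])@R).round(4),'tilt',np.degrees(np.arccos(n[2])).round(2),s['width'])
"
```

```text
19.95 [ 0.5178 -0.2667  0.1817] headtop [ 0.5114 -0.2705  0.249 ] tool [ 0.013   0.0013 -0.0664] tilt 35.14 0.45126717096564944
20.0 [ 0.5176 -0.2667  0.1813] headtop [ 0.5114 -0.2705  0.2486] tool [ 0.013   0.0013 -0.0664] tilt 35.29 0.4447091763809242
20.05 [ 0.5177 -0.2667  0.1813] headtop [ 0.5114 -0.2705  0.2486] tool [ 0.013   0.0013 -0.0664] tilt 34.75 0.4471675025001547
```

```bash
python3 -c "
from h import *
go(.5225,-.267,.0735)"
```

```text
t 20.1 units [-0.55 -0.25  4.28] tcp [ 0.5177 -0.2667  0.1814] rot [ 3.1   -0.087 -2.809] F [ 0.6  0.5 -2.4] w 0.448 j [-0.52  0.44  1.37 -0.04  1.42 -2.41]
```

Request:
play_rows --moves '[[[-0.55,-0.25,0.6],0,1],[[0,0,1],0,1],[[0,0,1],0,1],[[0,0,0.7],0,1],[[0,0,0],0,1]]'

```text
clock: 20.6
position: [0.5239, -0.2666, 0.0915]
tool_rot: [3.096, -0.09, -2.809]
contact_force: [0.5, -0.1, -2.5]
width: 0.446
```

```bash
python3 -c "
from h import *
go(.5225,-.267,.0735)
f=snap('wrist',21)
c,n,k,r=canpose(f,318.75,313.75,17);print(c,np.degrees(np.arccos(n[2])))"
```

```text
t 20.6 units [-0.01 -0.03  0.72] tcp [ 0.5239 -0.2666  0.0915] rot [ 3.096 -0.09  -2.809] F [ 0.5 -0.1 -2.5] w 0.446 j [-0.52  0.54  1.44 -0.04  1.26 -2.4 ]
[ 0.51789104 -0.27052022  0.15876535] 35.25533732960146
```

Request:
play_rows --moves '[[[0,0,0.4],0,1],[[0,0,0.3],0,1],[[0.2,0,0.05],0,1],[[0.25,0,0.1],0,1],[[0.25,0,0.12],0,1],[[0.1,0,0.08],0,1],[[0,0,0],0,1]]' --newtons 20

```text
clock: 21.35
position: [0.5031, -0.2744, 0.0701]
tool_rot: [3.102, -0.084, -2.81]
contact_force: [1.3, 0.7, -1.3]
width: 0.447
```

```bash
python3 -c "
from h import *
go(.5044,-.2735,.065)
f=snap('wrist',22)
c,n,k,r=canpose(f,318.75,313.75,15);print(c,np.degrees(np.arccos(n[2])),r,n)"
```

```text
t 21.35 units [-0.08  0.01  0.2 ] tcp [ 0.5031 -0.2744  0.0701] rot [ 3.102 -0.084 -2.81 ] F [ 1.3  0.7 -1.3] w 0.447 j [-0.54  0.53  1.51 -0.04  1.19 -2.43]
[ 0.49671451 -0.27807994  0.13701855] 36.72336750074587 0.0008711890589221611 [-0.55792638 -0.21509269  0.80153184]
```

View pics/wrist22.png

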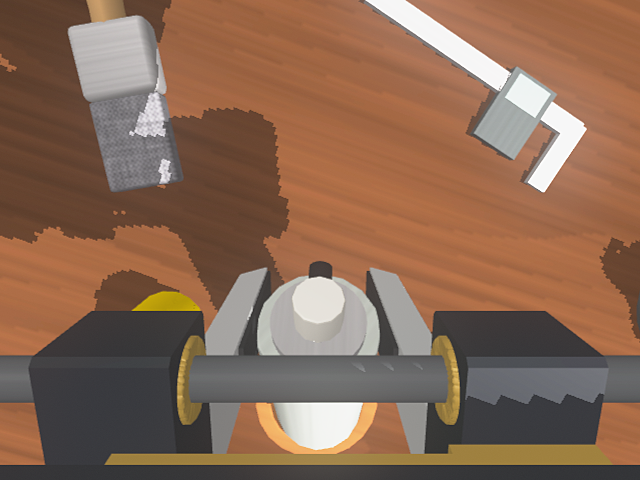

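```bash
python3 -c "
from h import *
f=load('pics/wrist22.npz')
for v in (296,299,302):
  c,n,k,r=canpose(f,318.5,v,13);print(c,np.degrees(np.arccos(n[2])),r,n)
crop(f,240,250,160,120,5,'pics/c24.png')"
```

```text
[ 0.4925807  -0.27938398  0.13298096] 47.79478829699642 0.00053278085994092 [-0.69390414 -0.25922571  0.67178797]
[ 0.49328515 -0.27917775  0.13373217] 48.65482421613022 0.0005176979205123713 [-0.70013415 -0.270976    0.66059381]
[ 0.49398561 -0.27897025  0.13449538] 48.81631340229119 0.000526540178771383 [-0.70818428 -0.25472618  0.6584752 ]
```

View pics/c24.png

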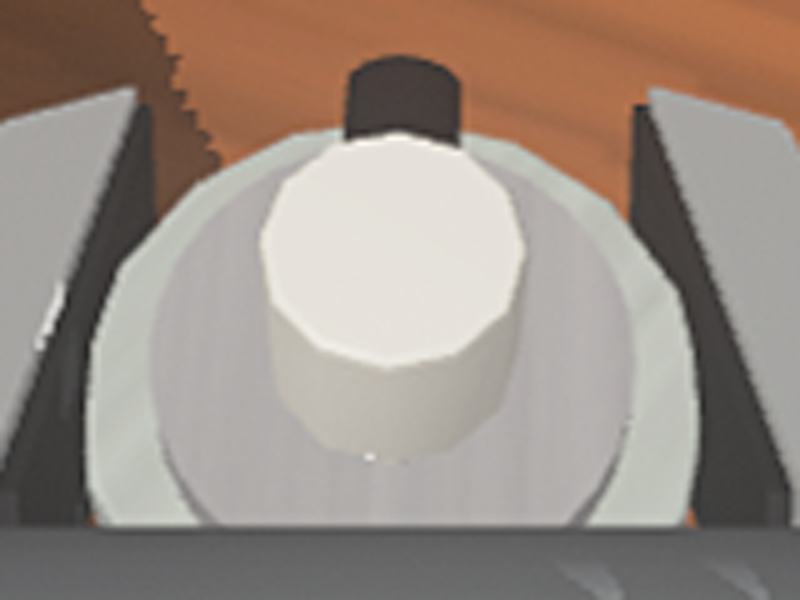

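Request:
play_rows --moves '[[[0,0,0],0,1],[[0.04,0.02,-0.5],0,1],[[0.08,0.03,-1],0,1],[[0.08,0.03,-1],0,1],[[0.08,0.03,-1],0,1],[[0.08,0.03,-0.6],0,1],[[0,0,0],0,1],[[0,0,0],0,1]]' --newtons 35

```text
clock: 22.2
position: [0.5026, -0.275, 0.1811]
tool_rot: [3.102, -0.086, -2.809]
contact_force: [-0.7, -0.4, -2.2]
width: 0.447
```

```bash
cat >> h.py <<'E'
RING=np.array([.4545,-.0205,.108])
def eva(tag,u=318.5,v=300,r=13,phi=None):
    f=snap('wrist',tag);s=arm.read_state();R=Ro.from_euler('xyz',s["tool_rot"]).as_matrix()
    c,a,k,res=canpose(f,u,v,r)
    # head-top centre from bright-disc centre pixel: use plane intersection at (u,v)
    d=f["pose"][:3,:3]@np.array([(u-f["cx"])/f["fx"],(v-f["cy"])/f["fy"],1]);o=f["pose"][:3,3]
    c=o+d*((c-o)@a)/(d@a)
    h=np.array([a[0],a[1],0]);h/=np.linalg.norm(h);t=np.arccos(a[2]);x=h*np.cos(t)-np.array([0,0,np.sin(t)])
    N=c-.007*a+.016*x
    w=RING-N
    print('tcp',s["position"].round(4),'head',c.round(4),'tilt',np.degrees(t).round(1),'az',np.degrees(np.arctan2(h[1],h[0])).round(1),'nozzle',N.round(4),'dist',np.linalg.norm(w).round(4),'aim err deg',np.degrees(np.arccos(w@x/np.linalg.norm(w))).round(1))
    need=RING-.12*x-N; print('shift units tool',(R.T@need/.025).round(2),'world',need.round(4),'F',s["contact_force"].round(1),'w',s["width"],'t',s["clock"],'j',s["joints"].round(2))
E
python3 -c "
from h import *
eva(23)"
```

```text
tcp [ 0.5026 -0.275   0.1811] head [ 0.4931 -0.2796  0.2451] tilt 44.7 az -159.0 nozzle [ 0.4871 -0.2819  0.2288] dist 0.2898 aim err deg 82.0
shift units tool [-5.7  10.38  1.38] world [ 0.047   0.2919 -0.0364] F [ 0.  -0.2 -0.8] w 0.44158700528396566 t 22.25 j [-0.54  0.42  1.4  -0.04  1.41 -2.44]
```

View pics/wrist23.png

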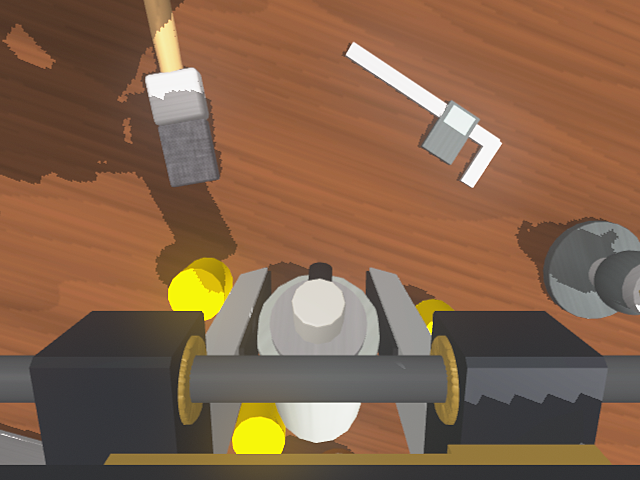

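Request:
play_rows --moves '[[[-0.4,0.4,0],0,1],[[-0.7,0.7,0],0,1],[[-0.7,0.7,0],0,1],[[-0.7,0.7,0],0,1],[[-0.7,0.7,0],0,1],[[-0.7,0.7,0],0,1],[[-0.7,0.7,0],0,1],[[-0.7,0.7,0],0,1]]'

```text
clock: 23.05
position: [0.5857, -0.0952, 0.1669]
tool_rot: [3.094, -0.096, -2.811]
contact_force: [0.5, -0.2, -2.2]
width: 0.449
```

Request:
play_rows --moves '[[[-0.2,0.7,0],0,1],[[0,0.7,0],0,1],[[0,0.7,0],0,1],[[0,0.7,0],0,1],[[0,0.4,0],0,1],[[0,0,0],0,1]]'

```text
clock: 23.65
position: [0.5621, -0.0075, 0.167]
tool_rot: [3.091, -0.101, -2.807]
contact_force: [0.1, 0.3, -2.1]
width: 0.448
```

```bash
python3 -c "
from h import *
eva(24,318.5,303)"
```

```text
tcp [ 0.5623 -0.0081  0.167 ] head [ 0.5545 -0.0123  0.2318] tilt 45.3 az -157.5 nozzle [ 0.5487 -0.0147  0.2155] dist 0.1431 aim err deg 13.4
shift units tool [0.17 1.17 0.97] world [-0.0162  0.0266 -0.0223] F [ 0.2 -0.4 -1.1] w 0.4451290855704633 t 23.7 j [-0.08  0.42  1.43  0.01  1.4  -1.99]
```

View pics/wrist24.png

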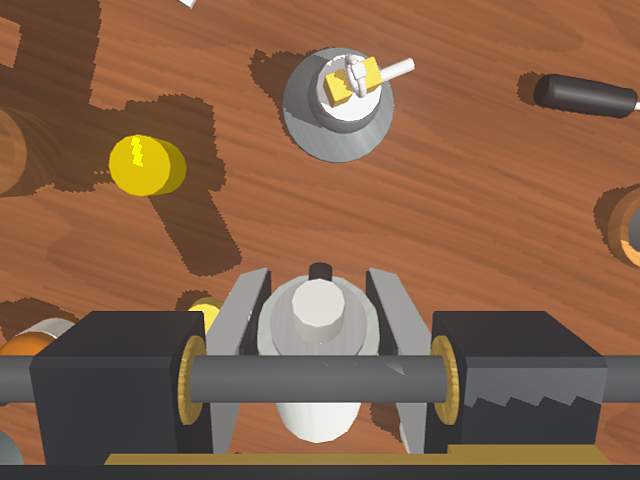

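```bash
python3 -c "
from h import *
f=load('pics/wrist24.npz');crop(f,300,40,120,90,6,'pics/c25.png');C=cloud(f)
v,u=np.where((C[...,2]>.112)&(C[...,2]<.13)&(np.hypot(C[...,0]-.4545,C[...,1]+.0205)<.04));P=C[v,u];print(len(u),P.mean(0),P.min(0),P.max(0),u.mean(),v.mean())"
```

```text
413 [ 0.45576593 -0.01767886  0.11871617] [ 0.44614976 -0.02558821  0.1120418 ] [ 0.46427676 -0.00971371  0.12367017] 357.319612590799 72.64648910411623
```

View pics/c25.png

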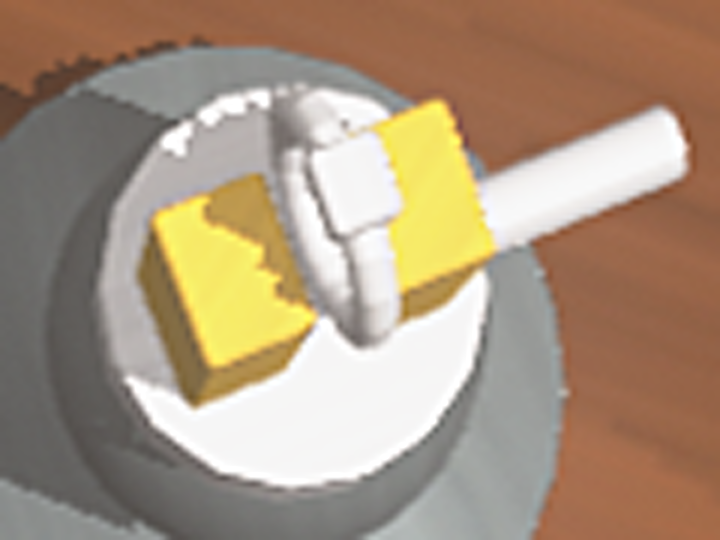

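Request:
play_rows --moves '[[[0.05,0.4,0.3],0,1],[[0.05,0.4,0.3],0,1],[[0.05,0.3,0.25],0,1],[[0,0,0],0,1],[[0,0,0],0,1]]'

```text
clock: 24.2
position: [0.5461, 0.0176, 0.1453]
tool_rot: [3.091, -0.102, -2.809]
contact_force: [0.4, 0.8, -2.4]
width: 0.446
```

```bash
sed -i 's/^RING=.*/RING=np.array([.455,-.0188,.108])/' h.py; python3 -c "
from h import *
print(ray(load('pics/wrist24.npz'),355.8,76.7,.108))
eva(25,318.5,303)"
```

```text
[ 0.4552 -0.0172  0.108 ]
tcp [0.5461 0.0176 0.1453] head [0.5385 0.0129 0.2101] tilt 45.0 az -158.4 nozzle [0.5326 0.0105 0.1938] dist 0.1194 aim err deg 1.2
shift units tool [-0.08  0.05  0.04] world [ 0.0013  0.0019 -0.001 ] F [ 0.1 -1.4 -1.6] w 0.44285098289249586 t 24.25 j [-0.04  0.41  1.5   0.01  1.34 -1.94]
```

View pics/wrist25.png

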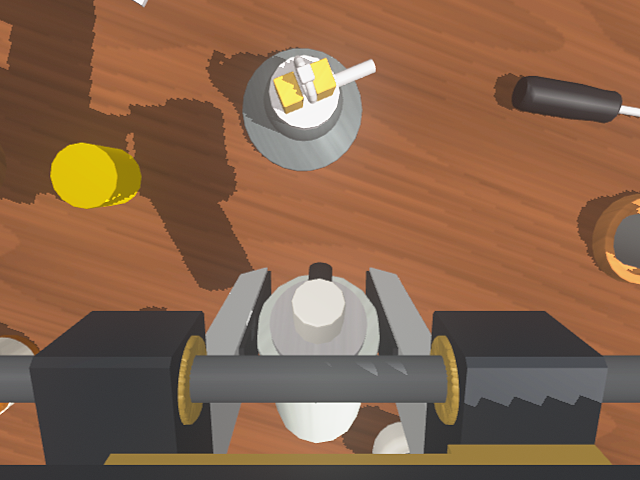

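```bash
python3 -c "
from h import *
f=snap('side',26);f=snap('top',26);s=arm.read_state();print(s['joint_vel'].round(3))
eva(27,318.5,303)"
```

```text
[-0.002 -0.002 -0.003 -0.002  0.001  0.   ]
tcp [0.5464 0.0173 0.1456] head [0.5387 0.0126 0.2104] tilt 43.2 az -159.8 nozzle [0.5323 0.0103 0.1943] dist 0.1194 aim err deg 3.0
shift units tool [-0.21 -0.03  0.14] world [ 0.0047  0.0012 -0.0041] F [ 0.7  0.1 -3.5] w 0.447645910556538 t 24.4 j [-0.04  0.41  1.5   0.01  1.34 -1.94]
```

View pics/side26.png

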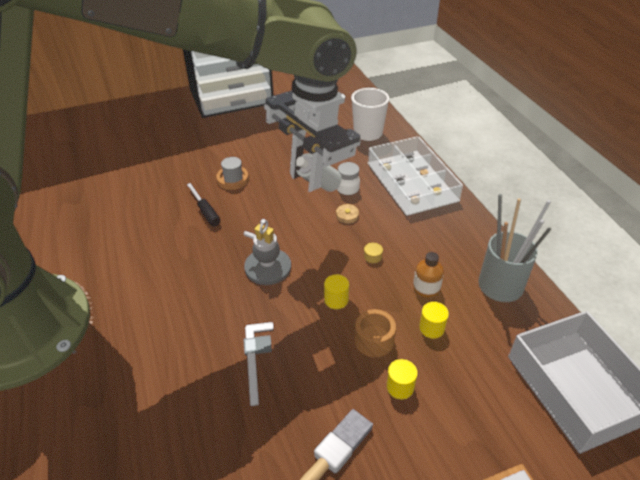

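View pics/top26.png

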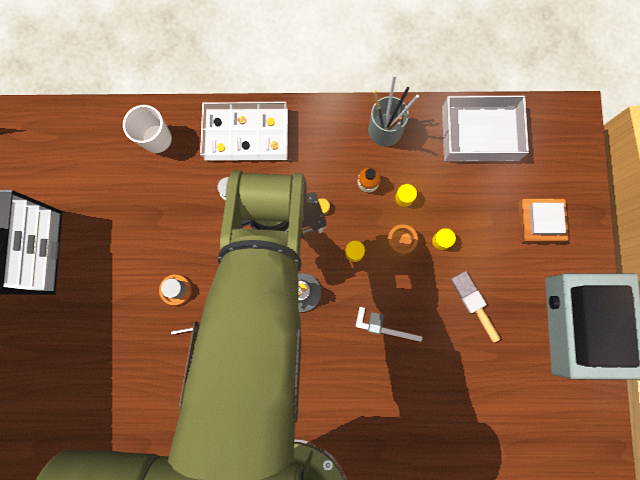

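```bash
python3 -c "
from h import *
print(arm.sign_off())
print(arm.read_state()['clock'])"
```

```text
the job is handed in; nothing more can be done
None
the job is handed in; nothing more can be done
```

The job is handed in at about 24.4 s. The cap stands open side down in the rest, and the can hangs still, leaning about half over with its nozzle aimed at the ring.

**What I did:** I set the cap in the rest, let go of it, and drew the can most of the way up. The moves only allow a turn about the tool's own axis, so the arm could not lean the can directly. Instead I pivoted it in the grip by pushing its lower end lightly against the holder's mouth (about 1–2 N), in two goes. I then lifted it clear and carried it to the ring.

**Last checks:**

| Check | Reading |
|---|---|
| Can lean | 45.0°, then 43.2° |
| Nozzle to ring | 0.119 m both times |
| Aim error | 1.2°, then 3.0° |
| Arm speed | about zero |

- The cap is seen standing in the rest.
- In the side and top views the yellow caps and the other visible things are where they were. The arm hides part of the scene from above.

**What disagreed:**
- **Fingertips:** they sit about 35–40 mm higher than the stated tool geometry implies, so my first attempt on the cap closed in air above it. I corrected the height from the images.
- **Tool tilt:** the tool drifted to about 6° off vertical over the moves.
- **Grip on the can:** it ended near the can's shoulder instead of mid-body. The can did not slip in the checks while it was held in the air.
- **Order:** the lean was made with the can's bottom still 5–10 mm inside the holder's mouth, so leaning and drawing out overlapped.

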